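Load the flanged guide bush into the slotted punch-guide holder

TASK

Take the flanged steel bush from its wooden cradle, stand it upright on its flange on the clear bench top and let go of it, so that it can be taken again from above. Then set it on the open apron of the steel holder and slide it into the slot, flange under the slotted plate, past the sprung catch until it is fully home against the end of the slot; push firmly but do not ram it. Let go, leaving it upright there, and leave everything else on the bench where it lies.

Things in the scene. Friction and masses are not known exactly. Their poses are not given: they have to be found in the camera images.
- bush_mid (a point): Centre, on the axis, of the flanged guide bush: plain steel, about 0.3 kg, 90 mm long overall, round barrel 24 mm in diameter with a flange 44 mm in diameter and 6 mm thick at one end. z runs along its axis from the flange end to the plain end; the flange's outer face is 45 mm towards -z. It starts lying level, axis 40 mm above the bench, plain end to the robot's left, turned 0 to 35 degrees from +y towards the robot.
- bush: The same bush; origin at the centre of the flange's outer face, z along its axis towards the plain end.
- cradle_a: The fixed wooden cradle under the bush; base board 40 x 96 mm, 10 mm high, long along its y; origin under its centre, bush_mid is 40 mm above it. Two supports at y = -25 and +30 mm carry the barrel; they are 22 mm wide, narrower than the barrel, so fingers can pass down on both sides of it. Either this cradle or the sleeve's is the nearer one.
- cradle_b: The like cradle under the plain sleeve. The bench between the cradles and the holder is clear, at least over x = 420 to 520 mm, y = -60 to +60 mm of the robot's frame.
- sleeve_mid (a point): Centre of a plain steel sleeve, 24 mm in diameter, 84 mm long, without flange, lying in its own cradle like the bush. Leave alone.
- seat (a point): Where bush_mid is when the bush is fully home, 57 mm above the bench, in the axes of the fixed steel holder: x along the slot from its open mouth to its closed end (away from the robot, within 23 degrees), y across it to the left, z up. The slot's flat closed end, which stops the barrel, is 12 mm further in x; the floor on which the flange slides is 45 mm below.
- holder: The fixed steel holder, same axes; origin at the centre of its underside, seat at x 23, z 57 mm. Base 130 x 100 mm, 12 mm high, its top the floor: open apron from x = -65 to -5 mm, then covered by the slotted plate (underside 8.5, top 16.5 mm above the floor). Beneath the plate the flange's channel is 50 mm wide. Nothing of it is higher than 42 mm above the bench.
- mouth (a point): Middle of the slot's mouth at the plate's front edge, on the plate's top face (28.5 mm above the bench), 28 mm before seat; axes of the holder. The slot is 26 mm wide, bevelled over its first 6 mm to 38 mm.
- catch_nose (a point): Axis of the catch's upright round brass nose (10 mm in diameter), which rides on the plate at the left of the slot, 10.5 mm before seat, and juts 4 mm into the slot. The barrel meets it about 20 mm before home; it gives way sideways when the barrel is pushed with roughly 5 to 10 N and snaps out behind it. Its housing is to the left, top 42 mm above the bench.
- jar: Closed amber glass jar, 56 mm in diameter, 75 mm high, standing; origin under its base. Leave alone.
- hammer: Chasing hammer with a wooden handle, lying; origin under it. Leave alone.
- punch0: Square steel chasing punch 105 x 10 x 10 mm, lying; origin at the centre of its underside. Leave alone.
- punch1: Second such punch.
- punch2: Third such punch.
- dish: Shallow brass dish, 100 mm in diameter, 30 mm high; origin under its base. Leave alone.
Things that resemble listed ones, but are neither listed nor needed, are in the scene too. Leave any purple look-alike of the bush alone. Leave any blue look-alike of the holder alone.

How it is judged:
By the outcome, as a careful person would: the job done as asked, in the order asked, and still so for the second after the job is handed in, with the robot touching nothing.
It also fails if it takes over 70 s, if anything falls off the work surface, if the arm or the gripper's body presses on something with over 40 N, if the wrist force passes 120 N, or if a joint passes its speed limit or range.

ROBOT

A 7-joint arm with a two-finger parallel gripper is mounted at the origin on the work surface. World frame = base frame: x ahead of the robot, y to its left, z up, the work surface at z = 0. Lengths are in m, angles in rad, forces in N, time in s.
With the tool pointing down it reaches from about 0.4 to 0.75 m from the base axis. Payload 19.5 kg.
Tool frame: the origin (TCP) lies midway between the tips of the shut fingers; the grasp point (between the pads) lies 19 mm behind it; z points along the fingers, y is the direction in which the jaws open and shut (so a half turn about z gives the same grasp; the last joint's range is limited). The gripper opens to 85 mm and grips with 20 to 120 N. Pads are 22 mm wide; open, the fingers measure 114 mm over their backs; the gripper's body (76 mm by 85 mm) begins 54 mm behind the grasp point. The pads swing forward as they close: fully open they stand 13 mm farther back than shut.
Start: joints at [-1.383, 0.707, -0.028, 1.485, 0.022, 0.951, -0.075], TCP at [0.131, 0.56, 0.231] pointing down, gripper open.
Joint ranges: [-2.71, 2.71], [-0.32, 2.16], [-1.57, 1.52], [0, 2.45], [-1.46, 4.6], [0, 2.02], [-2.83, 2.83]. Speed limits (rad/s): [1.89, 1.89, 2.57, 2.57, 3.01, 3.01, 3.01].

INTERFACE

Orientations are given as a unit quaternion [w, x, y, z].
In Python, from plant import ctrl, viewer gives the robot as it stands.
- The arm moves only by the tool play_rows, never from a script. Its argument "commands" is a list of rows, each a list of 2 entries, a list of its own where there are three numbers: the shift along the tool's x, y, z normalised to -1 to 1, where 1 is 0.25 m, then the turn, a rotation vector about the tool's x, y, z normalised to -1 to 1, where 1 is 0.1 rad. In form: [[[tx, ty, tz], [ax, ay, az]], ...]. A call has 1 to 20 rows; each row shifts and turns the pose as measured when the row begins, along the tool's axes as they then stand; what a row does not reach is not made up. A row lasts 1/12 s, in which the tool goes at most 41.7 mm and 7.16 degrees, less where a joint would pass 70% of its speed; a pose out of reach is approached as far as the arm can. A call with a number of a shift or a turn outside -1 to 1 is refused whole. A call with a gripper value outside its range is refused whole. "grip" is the closure, from 0 (fully open) to 1 (shut), set as the call begins (left out, the last holds). The fingers move at their own pace and stop on an object; the grip force is fixed at half the most. Time passes only in rows, so rows that do not move let the fingers close. It gives the time, the measured TCP pose, the force and the opening at its end, in the units of the state.
- ctrl.observe(): the state, without advancing time (a new reading comes with each control period).
- viewer.snapshot(name): name is "scene" or "top" or "wrist"; returns the picture (420x560x3 uint8, red, green, blue); there is no depth.
- viewer.camera_params(name): a dict with "intrinsics" (3x3 intrinsics, pixels), "k1" (the pictures are not rectified: a ray, as slopes to the right and down, at radius r is drawn at 1 + k1 r^2 times it, then the intrinsics apply), "world_from_camera" (4x4, takes a point from camera to world coordinates). Camera axes: x right, y up, looking along -z (the intrinsics and any distortion apply to the point x, -y, -z); pixel columns grow to the right and rows downward; lengths in m; the calibration is good to about 2 mm. A picture is of the moment at which its call begins: read the wrist's pose just before it. camera_params takes no time and is no camera call; for the wrist camera it gives the pose at the moment of the call.
- ctrl.finish_job(): hands the job in, once; it reports no verdict.
The state is a dict: "time": time; "joints": joint angles; "joint_velocities": joint speeds; "tau": joint torques, N m; "position": TCP position; "tool_rot": TCP orientation; "wrist_force": force on the tool from outside, world axes, zero at the start; "torque": the same for the moment, N m; "opening": opening from 0.0 (shut) to 1.0 (fully open).
Only numpy, scipy, OpenCV 4.12 (cv2) and the standard library are available. Lean on these libraries where they do the work, as an engineer would, in place of code of your own. Each camera call takes 0.05 s, during which the arm holds its last target.

## Working session

There is one attempt and no reset: what is moved stays moved. The work goes in short steps, Python scripts to look and compute and a tool call to move; the robot and the scene stay as the last step left them, time stands still between calls to the robot, and variables do not carry over. Pictures are saved under pics/ and viewed, and the job is handed in when it is done.

Besides the shell and the picture viewer there is one more tool, called after "Emit:" as a command line: name --argument value ..., lists and objects as JSON in quotes. play_rows: Moves the arm, as the interface text tells. Its arguments: {"type":"object","properties":{"commands":{"type":"array","items":{"type":"array"}},"grip":{"type":"number"}},"required":["commands"]}

```bash
ls; mkdir -p pics
python3 - <<'E'
from plant import ctrl, viewer
import cv2,json
print(ctrl.observe())
for n in ("scene","top","wrist"):
    p=viewer.camera_params(n); print(n,p)
    im=viewer.snapshot(n); cv2.imwrite(f"pics/{n}0.png",im[:,:,::-1])
E
```

```text
pics
{'time': 0.0, 'joints': array([-1.38271866,  0.70708497, -0.02763132,  1.48496078,  0.02202121,
        0.95089949, -0.07551908]), 'joint_velocities': array([-4.89327767e-04,  1.40444098e-03,  1.68383916e-05, -6.45452026e-04,
       -2.90199998e-04, -2.05599436e-03, -1.47801584e-03]), 'tau': array([ 1.76820286e-04, -8.83203721e+01,  1.23446155e+00, -2.36157310e+01,
        1.68597198e-02,  6.66974054e-03, -4.01517786e-05]), 'position': array([0.13090509, 0.55964825, 0.23084669]), 'tool_rot': array([-3.99015559e-05,  1.14634469e-01,  9.93407602e-01, -5.23227881e-04]), 'wrist_force': array([ 0.02934379, -0.00082288, -0.40897963]), 'torque': array([-0.00633744,  0.04349463, -0.04106195]), 'opening': 1.0006853659324288}
scene {'intrinsics': array([[446.60802593,   0.        , 280.34601033],
       [  0.        , 446.60802593, 204.02974048],
       [  0.        ,   0.        ,   1.        ]]), 'k1': 0.032962630857156894, 'world_from_camera': array([[ 0.85400539, -0.32996755,  0.402239  ,  0.98626327],
       [ 0.5202576 ,  0.54551217, -0.65707572, -0.74926942],
       [-0.0026126 ,  
[... 437 characters left out ...]
1064171],
       [ 0.01909707,  0.09029109,  0.9957323 ,  1.15528719],
       [ 0.        ,  0.        ,  0.        ,  1.        ]])}
wrist {'intrinsics': array([[322.84634698,   0.        , 280.96016393],
       [  0.        , 322.84634698, 213.87029353],
       [  0.        ,   0.        ,   1.        ]]), 'k1': -0.06766988794971857, 'world_from_camera': array([[ 2.28209347e-01, -9.32094318e-01, -2.81283977e-01,
         5.89638255e-02],
       [ 9.73612086e-01,  2.18470426e-01,  6.59558939e-02,
         5.74970656e-01],
       [-2.48836411e-05, -2.88913231e-01,  9.57355286e-01,
         3.73258156e-01],
       [ 0.00000000e+00,  0.00000000e+00,  0.00000000e+00,
         1.00000000e+00]])}
```

View pics/scene0.png

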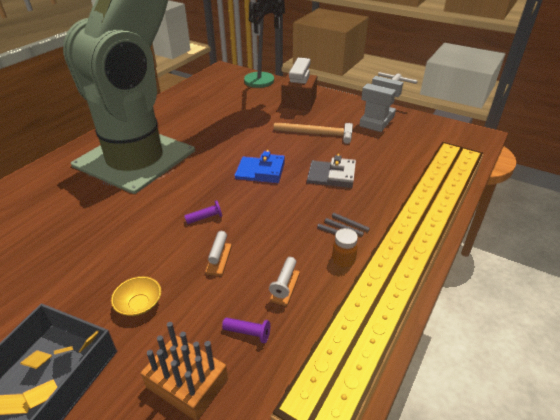

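View pics/top0.png

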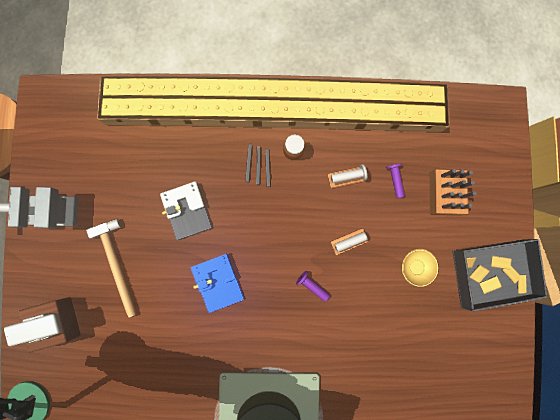

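View pics/wrist0.png

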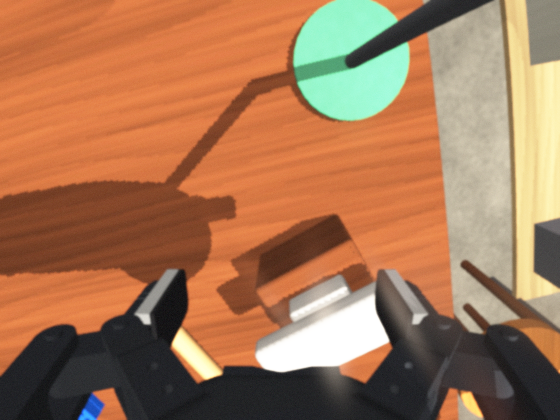

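The top view shows the grey bush at about (348,177) with its flange on the right at (367,174). The plain sleeve is at (350,241) and the steel holder at (186,210). The look-alikes are a blue holder at (217,283) and purple bushes at (397,180) and (315,286). Next, enlarged crops.

```bash
cat > h.py <<'E'
import numpy as np, cv2
from scipy.spatial.transform import Rotation as R
from plant import ctrl, viewer
def rot(q): return R.from_quat([q[1],q[2],q[3],q[0]])
def proj(p,P):
    T=np.linalg.inv(p['world_from_camera']); c=(T[:3,:3]@np.atleast_2d(P).T).T+T[:3,3]
    a=c[:,0]/-c[:,2]; b=-c[:,1]/-c[:,2]; f=1+p['k1']*(a*a+b*b); K=p['intrinsics']
    return np.c_[K[0,0]*a*f+K[0,2],K[1,1]*b*f+K[1,2]]
def back(p,uv,z):
    K=p['intrinsics'];out=[]
    W=p['world_from_camera']
    for u,v in np.atleast_2d(uv):
        x=(u-K[0,2])/K[0,0]; y=(v-K[1,2])/K[1,1]; a,b=x,y
        for _ in range(30):
            f=1+p['k1']*(a*a+b*b); a,b=x/f,y/f
        d=W[:3,:3]@np.array([a,-b,-1]); o=W[:3,3]
        out.append(o+d*(z-o[2])/d[2])
    return np.array(out)
def crop(im,x0,y0,x1,y1,s,name):
    c=cv2.resize(im[y0:y1,x0:x1],None,fx=s,fy=s,interpolation=cv2.INTER_CUBIC)
    cv2.imwrite(name,c)
E
python3 - <<'E'
from h import *
im=cv2.imread('pics/top0.png'); p=viewer.camera_params('top')
crop(im,310,140,420,260,5,'pics/t_bush.png'); crop(im,150,170,250,320,4,'pics/t_hold.png')
s=cv2.imread('pics/scene0.png'); crop(s,190,140,370,310,4,'pics/s_c.png')
print(back(p,[[334,180],[367,174]],.04), back(p,[[186,210],[350,241],[294,147],[268,167]],.02))
E
```

```text
[[ 0.64234209 -0.16242837  0.04      ]
 [ 0.66049667 -0.25095003  0.04      ]] [[ 0.55727007  0.22906101  0.02      ]
 [ 0.48239514 -0.20917089  0.02      ]
 [ 0.73376    -0.05659052  0.02      ]
 [ 0.67731158  0.01272869  0.02      ]]
```

View pics/t_bush.png

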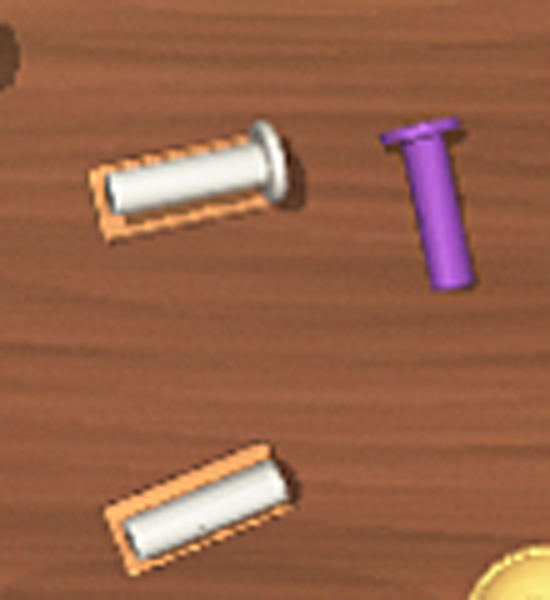

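View pics/t_hold.png

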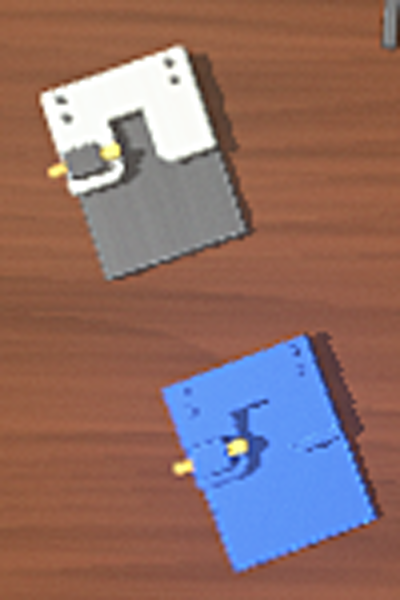

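The bush axis is about 12° off +y and its mid is near (0.652, -0.205). The holder's x axis is at roughly +19°. I'll move over the holder for a close wrist view first, since it's on the way.

Emit:
play_rows --commands '[[[-0.14,-0.074,0],[0,0,0]],[[-0.14,-0.074,0],[0,0,0]],[[-0.14,-0.074,0],[0,0,0]],[[-0.14,-0.074,0],[0,0,0]],[[-0.14,-0.074,0],[0,0,0]],[[-0.14,-0.074,0],[0,0,0]],[[-0.14,-0.074,0],[0,0,0]],[[-0.14,-0.074,0],[0,0,0]],[[-0.14,-0.074,0],[0,0,0]],[[-0.14,-0.074,0],[0,0,0]],[[-0.14,-0.074,0],[0,0,0]],[[-0.14,-0.074,0],[0,0,0]],[[-0.14,-0.074,0],[0,0,0]],[[0,0,0],[0,0,0]]]' --grip 0

```text
time: 1.32
position: [0.534, 0.2055, 0.2268]
tool_rot: [-0.002, 0.111, 0.994, -0.002]
wrist_force: [-0.2, -1.8, -0.7]
opening: 1.003
```

Run:
```python
from h import *
o=ctrl.observe(); print(o['time'],o['position'],o['tool_rot'],o['joints'],o['wrist_force'])
p=viewer.camera_params('wrist'); im=viewer.snapshot('wrist')[:,:,::-1]
cv2.imwrite('pics/w1.png',im); import pickle; pickle.dump(p,open('w1.pkl','wb'))
```

```text
1.3167 [0.53396838 0.20548956 0.22684018] [-0.00165368  0.11130925  0.99378186 -0.00226383] [-0.36626478  0.71002801 -0.11509789  1.49462923  0.09485362  0.94758562
  0.83813457] [-0.21031792 -1.80895412 -0.66331255]
```

View pics/w1.png

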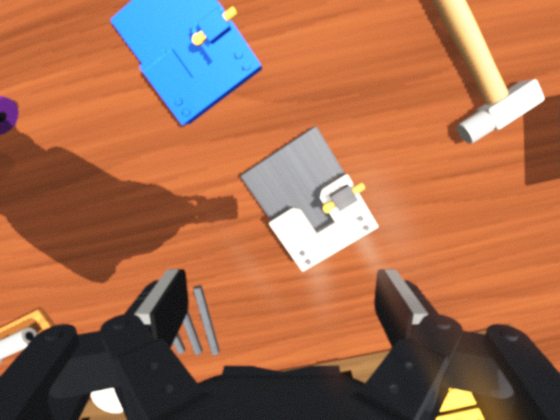

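The wrist view shows the steel holder centred near (310,200), with the apron's front corners near (317,128) and (241,178). Next I'll enlarge it.

```bash
python3 - <<'E'
from h import *
im=cv2.imread('pics/w1.png'); crop(im,230,120,390,280,5,'pics/w1c.png')
E
python3 -c "
import cv2;i=cv2.imread('pics/w1c.png');print(i.shape);cv2.imwrite('pics/w1c.png',cv2.resize(i,(600,600)))"
```

```text
(800, 800, 3)
```

View pics/w1c.png

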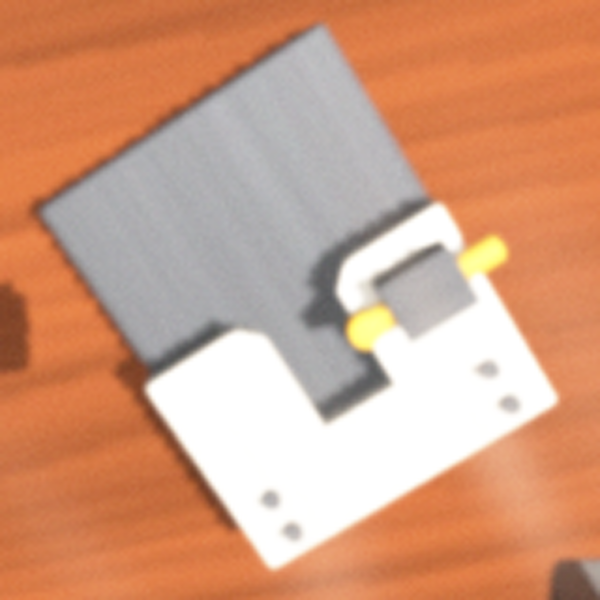

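Run:
```python
from h import *
import pickle
from scipy.optimize import least_squares
def fit(p,H,uv,x0):
    def f(v,full=False):
        c,s=np.cos(v[2]),np.sin(v[2]); Rm=np.array([[c,-s,0],[s,c,0],[0,0,1]])
        return (proj(p,H@Rm.T+[v[0],v[1],0])-uv).ravel()
    r=least_squares(f,x0,loss='soft_l1'); return r.x,f(r.x).reshape(-1,2)
p=pickle.load(open('w1.pkl','rb'))
H=np.array([[-65,50,12],[-65,-50,12],[65,50,28.5],[65,-50,28.5],[-5,-50,28.5],[35,-13,28.5],[35,13,28.5]])/1000
uv=np.array([[322,25],[38,210],[556,398],[272,570],[147,383],[326,423],[391,383]])/3.75+[230,120]-0.37
v,r=fit(p,H,uv,[.557,.229,.33]); print(v,np.degrees(v[2]),r.round(1))
pt=viewer.camera_params('top')
H2=H[[0,1,2,3]]; uv2=np.array([[105,278],[250,235],[42,95],[183,44]])/4+[150,170]-.37
v2,r=fit(pt,H2,uv2,[.557,.229,.33]); print(v2,np.degrees(v2[2]),r.round(1))
c,s=np.cos(v[2]),np.sin(v[2])
for n,q in (('seat',(.023,0)),('mouth',(-.005,0)),('apron',(-.036,0))): print(n,v[0]+c*q[0],v[1]+s*q[0])
```

```text
[0.55566668 0.22993099 0.35729622] 20.471565342988214 [[ 0.1 -1.4]
 [-0.3 -0.2]
 [-0.1  0.2]
 [ 0.1 -1.1]
 [-0.1  1. ]
 [-0.6  1.5]
 [ 2.   0.1]]
[0.55614718 0.22943451 0.3457252 ] 19.808594877390387 [[ 0.2  0.5]
 [-0.6 -0.7]
 [-0.  -0.3]
 [ 0.3  0.4]]
seat 0.5772141376586254 0.23797506899780235
mouth 0.5509824531796857 0.2281822793341081
apron 0.5219402310780026 0.21734026220644656
```

```bash
cat >> h.py <<'E'
def frame(x,z):
    z=np.array(z,float)/np.linalg.norm(z); x=np.array(x,float); x-=z*(x@z); x/=np.linalg.norm(x)
    return R.from_matrix(np.c_[x,np.cross(z,x),z])
def plan(pos,Rt,n=None,p0=None,R0=None):
    """rows from present pose to target; straight, constant turn"""
    if p0 is None:
        o=ctrl.observe(); p0=o['position']; R0=rot(o['tool_rot'])
    rv=(R0.inv()*Rt).as_rotvec(); d=np.array(pos)-p0
    m=max(np.linalg.norm(d)/.040,np.linalg.norm(rv)/.1); 
    if n is None: n=int(np.ceil(m))
    st=R.from_rotvec(rv/n); Rc=R0
    print('n',n,'min',round(m,1),'turn/row',(rv/n/.1).round(3))
    s=[]
    for i in range(n):
        s.append('[%s,%s]'%((str((Rc.inv().apply(d/n)/.25).round(3).tolist())),str((rv/n/.1).round(2).tolist()))); Rc=Rc*st
    print('['+', '.join(s)+']')
E
python3 - <<'E'
from h import *
a=np.radians(101.6)
plan([.645,-.20,.22],frame([np.cos(a),np.sin(a),0],[0,0,-1]),13)
E
```

```text
n 13 min 11.5 turn/row [-0.005 -0.002  0.883]
[[[-0.062, -0.115, 0.002],[-0.0, -0.0, 0.88]], [[-0.071, -0.109, 0.002],[-0.0, -0.0, 0.88]], [[-0.081, -0.102, 0.002],[-0.0, -0.0, 0.88]], [[-0.089, -0.095, 0.002],[-0.0, -0.0, 0.88]], [[-0.097, -0.087, 0.002],[-0.0, -0.0, 0.88]], [[-0.105, -0.078, 0.002],[-0.0, -0.0, 0.88]], [[-0.111, -0.068, 0.002],[-0.0, -0.0, 0.88]], [[-0.117, -0.058, 0.002],[-0.0, -0.0, 0.88]], [[-0.121, -0.048, 0.002],[-0.0, -0.0, 0.88]], [[-0.125, -0.037, 0.002],[-0.0, -0.0, 0.88]], [[-0.128, -0.025, 0.002],[-0.0, -0.0, 0.88]], [[-0.13, -0.014, 0.002],[-0.0, -0.0, 0.88]], [[-0.13, -0.003, 0.002],[-0.0, -0.0, 0.88]]]
```

Emit:
play_rows --commands '[[[-0.062,-0.115,0.002],[0,0,0.88]],[[-0.071,-0.109,0.002],[0,0,0.88]],[[-0.081,-0.102,0.002],[0,0,0.88]],[[-0.089,-0.095,0.002],[0,0,0.88]],[[-0.097,-0.087,0.002],[0,0,0.88]],[[-0.105,-0.078,0.002],[0,0,0.88]],[[-0.111,-0.068,0.002],[0,0,0.88]],[[-0.117,-0.058,0.002],[0,0,0.88]],[[-0.121,-0.048,0.002],[0,0,0.88]],[[-0.125,-0.037,0.002],[0,0,0.88]],[[-0.128,-0.025,0.002],[0,0,0.88]],[[-0.13,-0.014,0.002],[0,0,0.88]],[[-0.13,-0.003,0.002],[0,0,0.88]],[[0,0,0],[0,0,0]],[[0,0,0],[0,0,0]]]'

```text
time: 2.62
position: [0.6398, -0.2083, 0.215]
tool_rot: [-0.006, 0.647, 0.762, -0.002]
wrist_force: [-0.1, 0.8, -0.5]
opening: 1.002
```

Run:
```python
from h import *
o=ctrl.observe(); print(o['time'],o['position'],rot(o['tool_rot']).as_matrix().round(3),o['joints'].round(3),o['wrist_force'])
p=viewer.camera_params('wrist'); im=viewer.snapshot('wrist')[:,:,::-1]
cv2.imwrite('pics/w2.png',im); import pickle; pickle.dump(p,open('w2.pkl','wb'))
```

```text
2.6167 [ 0.63975001 -0.20826077  0.21504608] [[-0.163  0.987 -0.012]
 [ 0.987  0.163  0.005]
 [ 0.007 -0.011 -1.   ]] [ 0.205  0.909  0.169  1.069 -0.145  1.188  0.529] [-0.09286962  0.81639488 -0.45283465]
```

View pics/w2.png

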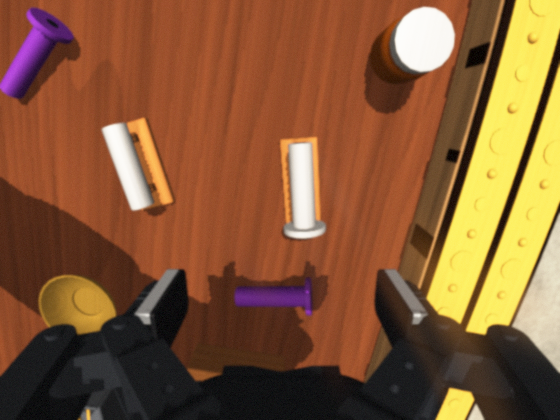

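The bush now runs down the wrist picture from its plain end near (299,145) to the flange near (304,230). I'll enlarge it.

Run:
```python
from h import *
im=cv2.imread('pics/w2.png'); crop(im,255,130,355,250,5,'pics/w2c.png')
```

```text
(no output)
```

View pics/w2c.png

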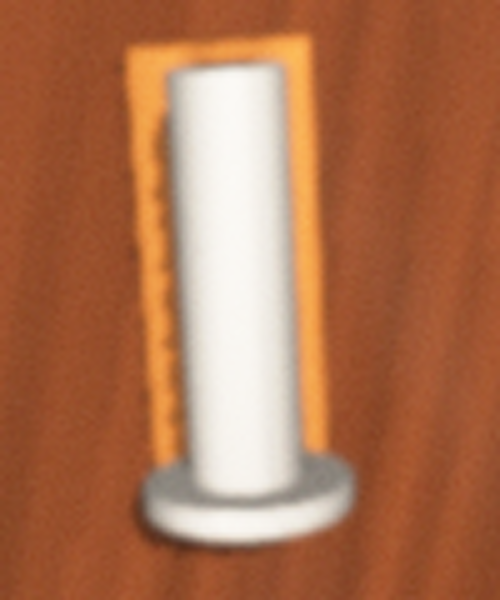

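Run:
```python
from h import *
import pickle
from scipy.optimize import least_squares
p=pickle.load(open('w2.pkl','rb'))
t=np.linspace(0,2*np.pi,73)
obs=np.array([63,543,142,355,168,286,190,303.])
def feats(v,full=False):
    d=np.array([-np.sin(v[2]),np.cos(v[2]),0]); e=np.array([d[1],-d[0],0]); m=np.array([v[0],v[1],.04])
    def circ(s,r): return (proj(p,m+s*d+r*(np.outer(np.cos(t),e)+np.outer(np.sin(t),[0,0,1])))-[255,130]+.4)*5
    A=circ(.045,.012);B=circ(-.045,.022);C=circ(-.039,.022)
    F=np.r_[B,C]
    S=np.linspace(-.03,.045,60); X=np.array([[c[:,0].min(),c[:,0].max(),c[:,1].mean()] for c in (circ(s,.012) for s in S)])
    X=X[np.argsort(X[:,2])]
    g=lambda row,k: np.interp(row,X[:,2],X[:,k])
    return np.array([A[:,1].min(),F[:,1].max(),F[:,0].min(),F[:,0].max(),g(75,0),g(75,1),g(450,0),g(450,1)])
r=least_squares(lambda v:feats(v)-obs,[.652,-.205,.2])
print(r.x,np.degrees(r.x[2]),(feats(r.x)-obs).round(1))
```

```text
[ 0.65771933 -0.20097824  0.2317563 ] 13.278658098380115 [-1.4  1.5  0.1  0.6 -2.9  3.1 -2.3  1.4]
```

Run:
```python
from h import *
th=np.radians(13.3);d=np.array([-np.sin(th),np.cos(th),0]);z=np.array([0,0,1.]);a=np.radians(30)
zt=-np.sin(a)*d-np.cos(a)*z; G=np.array([.6577,-.201,.04])+.015*d
print(G,G+.019*zt)
plan(G-.071*zt,frame(d,zt))
```

```text
[ 0.65424925 -0.18640232  0.04      ] [ 0.65643473 -0.19564752  0.02354552]
n 6 min 5.3 turn/row [-0.049 -0.883 -0.107]
[[[0.036, 0.011, 0.076],[-0.05, -0.88, -0.11]], [[0.043, 0.011, 0.072],[-0.05, -0.88, -0.11]], [[0.049, 0.012, 0.068],[-0.05, -0.88, -0.11]], [[0.054, 0.012, 0.064],[-0.05, -0.88, -0.11]], [[0.06, 0.012, 0.059],[-0.05, -0.88, -0.11]], [[0.065, 0.013, 0.053],[-0.05, -0.88, -0.11]]]
```

Emit:
play_rows --commands '[[[0.036,0.011,0.076],[-0.05,-0.88,-0.11]],[[0.043,0.011,0.072],[-0.05,-0.88,-0.11]],[[0.049,0.012,0.068],[-0.05,-0.88,-0.11]],[[0.054,0.012,0.064],[-0.05,-0.88,-0.11]],[[0.06,0.012,0.059],[-0.05,-0.88,-0.11]],[[0.065,0.013,0.053],[-0.05,-0.88,-0.11]],[[0,0,0],[0,0,0]],[[0,0,0],[0,0,0]]]'

```text
time: 3.33
position: [0.6466, -0.1387, 0.099]
tool_rot: [0.213, 0.589, 0.763, -0.16]
wrist_force: [-0.1, -1.0, 1.5]
opening: 0.996
```

Run:
```python
from h import *
import pickle
o=ctrl.observe(); print(o['time'],o['position'],rot(o['tool_rot']).as_matrix().round(3),o['joints'].round(3),o['wrist_force'])
p=viewer.camera_params('wrist'); im=viewer.snapshot('wrist')[:,:,::-1].copy()
th=np.radians(13.3);d=np.array([-np.sin(th),np.cos(th),0]);z=np.array([0,0,1.]);a=np.radians(30)
zt=-np.sin(a)*d-np.cos(a)*z; G=np.array([.6577,-.201,.04])+.015*d
plan(G+.019*zt,frame(d,zt))
for s in (.045,.015,-.045):
    q=proj(p,np.array([.6577,-.201,.052])+s*d)[0]; cv2.circle(im,tuple(int(k) for k in q.round()),2,(0,0,255),-1)
cv2.imwrite('pics/w3.png',im); pickle.dump(p,open('w3.pkl','wb'))
```

```text
3.3333 [ 0.6465984  -0.13873712  0.09903317] [[-0.214  0.967  0.137]
 [ 0.831  0.254 -0.495]
 [-0.514  0.008 -0.858]] [-0.331  1.066  0.562  1.542  0.089  0.489  0.113] [-0.14575299 -1.03766165  1.47639276]
n 3 min 2.4 turn/row [0.064 0.045 0.061]
[[[-0.016, -0.008, 0.126],[0.06, 0.04, 0.06]], [[-0.017, -0.007, 0.126],[0.06, 0.04, 0.06]], [[-0.017, -0.006, 0.126],[0.06, 0.04, 0.06]]]
```

View pics/w3.png

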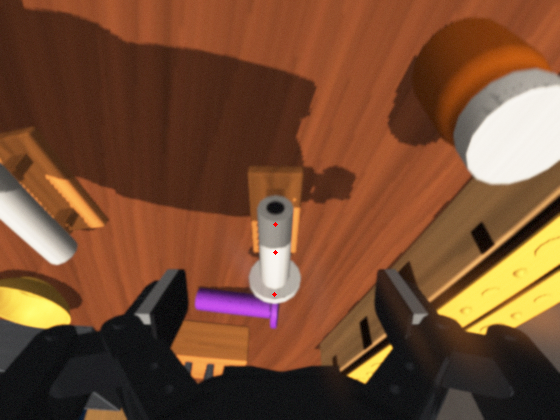

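Run:
```python
from h import *
im=cv2.imread('pics/w3.png'); crop(im,235,160,315,310,4,'pics/w3c.png')
```

```text
(no output)
```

View pics/w3c.png

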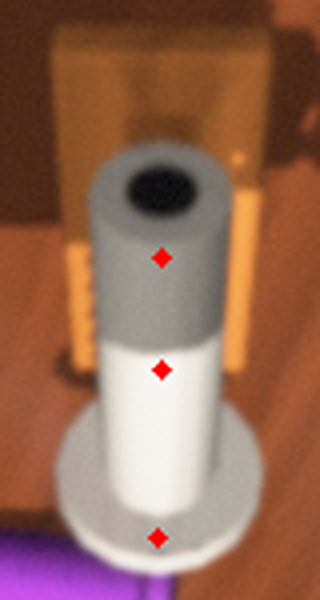

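Run:
```python
from h import *
import pickle
from scipy.optimize import least_squares
p=pickle.load(open('w3.pkl','rb'))
o=ctrl.observe(); p2=viewer.camera_params('wrist'); print(o['position'], (p2['world_from_camera']-p['world_from_camera']).round(4)[:3])
t=np.linspace(0,2*np.pi,73)
obs=np.array([142,240,89,232,55,263,573.])
def feats(v):
    d=np.array([-np.sin(v[2]),np.cos(v[2]),0]); e=np.array([d[1],-d[0],0]); m=np.array([v[0],v[1],v[3] if len(v)>3 else .04])
    def circ(s,r): return (proj(p,m+s*d+r*(np.outer(np.cos(t),e)+np.outer(np.sin(t),[0,0,1])))-[235,160]+.4)*4
    A=circ(.045,.012);F=np.r_[circ(-.045,.022),circ(-.039,.022)]
    return np.array([A[:,1].min(),A[:,1].max(),A[:,0].min(),A[:,0].max(),F[:,0].min(),F[:,0].max(),F[:,1].max()])
for x0 in ([.652,-.205,.2],[.652,-.205,.2,.04]):
    r=least_squares(lambda v:feats(v)-obs,x0)
    print(r.x,np.degrees(r.x[2]),(feats(r.x)-obs).round(1))
```

```text
[ 0.64660991 -0.13758804  0.09828094] [[-0.0002 -0.0011 -0.0001 -0.    ]
 [ 0.0008  0.0014 -0.0016  0.0009]
 [-0.0002  0.0015  0.0016 -0.0004]]
[ 0.65706006 -0.19849819  0.23845119] 13.662247052587524 [-5.4  4.8 -3.1  3.1 -1.1  1.1  2.1]
[ 0.65769605 -0.20113865  0.23844327  0.03765348] 13.661793169114645 [-3.5  4.9 -1.8  1.8  0.3 -0.3 -2.2]
```

Run:
```python
from h import *
th=np.radians(13.5);d=np.array([-np.sin(th),np.cos(th),0]);z=np.array([0,0,1.]);a=np.radians(30)
zt=-np.sin(a)*d-np.cos(a)*z; G=np.array([.6574,-.200,.04])+.015*d
plan(G+.019*zt,frame(d,zt),5)
```

```text
n 5 min 2.4 turn/row [0.035 0.027 0.03 ]
[[[-0.009, -0.005, 0.075],[0.03, 0.03, 0.03]], [[-0.009, -0.004, 0.075],[0.03, 0.03, 0.03]], [[-0.009, -0.004, 0.075],[0.03, 0.03, 0.03]], [[-0.01, -0.004, 0.075],[0.03, 0.03, 0.03]], [[-0.01, -0.004, 0.075],[0.03, 0.03, 0.03]]]
```

Emit:
play_rows --commands '[[[-0.009,-0.005,0.075],[0.03,0.03,0.03]],[[-0.009,-0.004,0.075],[0.03,0.03,0.03]],[[-0.009,-0.004,0.075],[0.03,0.03,0.03]],[[-0.01,-0.004,0.075],[0.03,0.03,0.03]],[[-0.01,-0.004,0.075],[0.03,0.03,0.03]],[[0,0,0],[0,0,0]],[[0,0,0],[0,0,0]],[[0,0,0],[0,0,0]]]'

```text
time: 4.05
position: [0.6571, -0.201, 0.0226]
tool_rot: [0.201, 0.602, 0.757, -0.154]
wrist_force: [-0.6, 1.0, -0.2]
opening: 1.001
```

Run:
```python
from h import *
o=ctrl.observe(); print(o['time'],o['position'],rot(o['tool_rot']).as_matrix().round(3),o['joints'].round(3),o['wrist_force'])
im=viewer.snapshot('wrist')[:,:,::-1].copy()
cv2.imwrite('pics/w4.png',im)
```

```text
4.05 [ 0.65707944 -0.2010406   0.02262428] [[-0.194  0.974  0.119]
 [ 0.849  0.227 -0.476]
 [-0.491  0.009 -0.871]] [-0.189  1.191  0.507  1.475  0.08   0.399  0.139] [-0.58767649  0.95375907 -0.20886041]
```

View pics/w4.png

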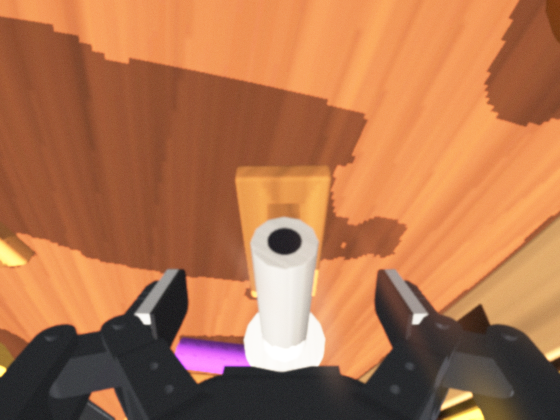

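The barrel is centred between the open fingers at about x 285. I'm shifting slightly towards the plain end and closing.

Emit:
play_rows --commands '[[[0.024,0,-0.014],[0,0,0]],[[0,0,0],[0,0,0]],[[0,0,0],[0,0,0]]]'

```text
time: 4.35
position: [0.6565, -0.192, 0.0251]
tool_rot: [0.202, 0.602, 0.757, -0.153]
wrist_force: [-0.1, -0.4, -0.3]
opening: 1.004
```

Emit:
play_rows --commands '[[[0,0,0],[0,0,0]],[[0,0,0],[0,0,0]],[[0,0,0],[0,0,0]],[[0,0,0],[0,0,0]],[[0,0,0],[0,0,0]],[[0,0,0],[0,0,0]],[[0,0,0],[0,0,0]],[[0,0,0],[0,0,0]],[[0,0,0],[0,0,0]],[[0,0,0],[0,0,0]]]' --grip 1

```text
time: 5.18
position: [0.6561, -0.1906, 0.0262]
tool_rot: [0.202, 0.601, 0.758, -0.153]
wrist_force: [-0.6, 2.2, 2.3]
opening: 0.262
```

Run:
```python
from h import *
o=ctrl.observe(); print(o['time'],o['position'],rot(o['tool_rot']).as_matrix().round(3),o['joints'].round(3),o['wrist_force'],o['opening'])
im=viewer.snapshot('wrist')[:,:,::-1].copy()
cv2.imwrite('pics/w5.png',im)
```

```text
5.1833 [ 0.65612161 -0.19059641  0.026218  ] [[-0.195  0.973  0.122]
 [ 0.849  0.23  -0.475]
 [-0.49   0.011 -0.871]] [-0.208  1.183  0.51   1.487  0.077  0.4    0.131] [-0.55773729  2.18369613  2.28131206] 0.2620944108932447
```

View pics/w5.png

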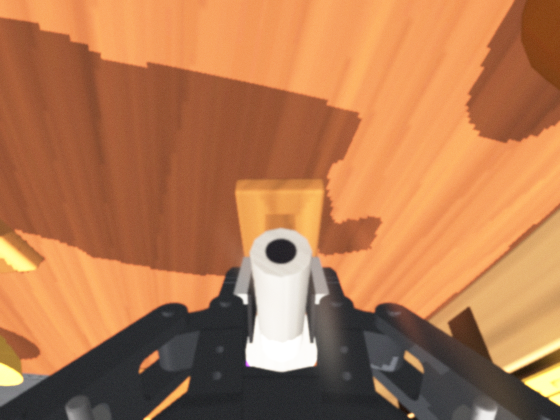

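Gripped: opening 0.262, with the barrel between the pads. Before tilting I'll fit a simple kinematic model from the logged joint and pose samples, so the joint ranges can be checked for the upright pose.

```bash
cat > kin.py <<'E'
from h import *
import itertools
from scipy.optimize import least_squares
S=[([-1.38271866,0.70708497,-0.02763132,1.48496078,0.02202121,0.95089949,-0.07551908],[0.13090509,0.55964825,0.23084669],rot([-3.99e-05,.114634,.993407,-.000523]).as_matrix()),
([-.36626478,.71002801,-.11509789,1.49462923,.09485362,.94758562,.83813457],[.53396838,.20548956,.22684018],rot([-.00165,.111309,.993782,-.00226]).as_matrix()),
([.205,.909,.169,1.069,-.145,1.188,.529],[.63975,-.20826,.21505],np.array([[-.163,.987,-.012],[.987,.163,.005],[.007,-.011,-1]])),
([-.331,1.066,.562,1.542,.089,.489,.113],[.6466,-.13873,.09903],np.array([[-.214,.967,.137],[.831,.254,-.495],[-.514,.008,-.858]])),
([-.189,1.191,.507,1.475,.08,.399,.139],[.65708,-.20104,.02262],np.array([[-.194,.974,.119],[.849,.227,-.476],[-.491,.009,-.871]])),
([-.208,1.183,.51,1.487,.077,.4,.131],[.65612,-.1906,.02622],np.array([[-.195,.973,.122],[.849,.23,-.475],[-.49,.011,-.871]]))]
def fk(q,g,s,o7):
    r=lambda ax,a:R.from_euler(ax,a)
    h,L1,L2,L3,a1,a2,a3,x0=g
    M=r('z',s[0]*q[0]); p=np.array([0,0,h])+M.apply([x0,0,0])
    M=M*r('y',q[1]); M=M*r('z',s[1]*q[2]); p=p+M.apply([a1,0,L1])
    M=M*r('y',q[3]); M=M*r('z',s[2]*q[4]); p=p+M.apply([a2,0,L2])
    M=M*r('y',q[5]); M=M*r('z',s[3]*q[6]+o7); p=p+M.apply([0,0,L3])+ M.apply([0,0,0])
    return p,M
def fit():
    best=None
    for s in itertools.product([1,-1],repeat=4):
      for o7 in (0,np.pi/2,np.pi,-np.pi/2):
        def f(v):
            e=[]
            for q,p,m in S:
                P,M=fk(q,v[:8],s,v[8]); e+=list(P-p)+list(.2*(M.inv()*R.from_matrix(m)).as_rotvec())
            return np.array(e)
        r=least_squares(f,[.35,.4,.4,.3,0,0,0,0,o7],max_nfev=60)
        if best is None or r.cost<best[0]: best=(r.cost,s,r.x,np.abs(f(r.x)).max())
    return best
E
python3 -c "
from kin import *
b=fit(); print(b); import pickle; pickle.dump(b,open('kin.pkl','wb'))"
```

```text
(np.float64(0.0015194884438926761), (-1, -1, -1, -1), array([3.77050626e-01, 5.13630984e-01, 2.90719915e-01, 3.58181796e-01,
       7.09919362e-03, 5.21815875e-03, 5.18765789e+00, 3.06667857e-03,
       1.57065317e+00]), np.float64(0.031345175547572726))
```

```bash
cat >> kin.py <<'E'
import pickle
LO=np.array([-2.71,-.32,-1.57,0,-1.46,0,-2.83]);HI=np.array([2.71,2.16,1.52,2.45,4.6,2.02,2.83])
def ik(pos,Rt,q0,b,n=12):
    out=[]
    rng=np.random.default_rng(0)
    for k in range(n):
        s=np.clip(q0+(rng.normal(0,.7,7) if k else 0),LO+.02,HI-.02)
        def f(q):
            P,M=fk(q,b[2][:8],b[1],b[2][8]); return np.r_[(P-pos)*10,(M.inv()*Rt).as_rotvec()*3,.02*(q-q0)]
        r=least_squares(f,s,bounds=(LO,HI))
        out.append((np.abs(r.fun[:6]).max(),np.linalg.norm(r.x-q0),r.x))
    out.sort(key=lambda t:(t[0]>.1,t[1]))
    return out[0]
E
python3 - <<'E'
from kin import *
b=pickle.load(open('kin.pkl','rb'))
for q,p,m in S:
    P,M=fk(q,b[2][:8],b[1],b[2][8]); print((P-p).round(3),(M.inv()*R.from_matrix(m)).as_rotvec().round(3))
q0=np.array(S[-1][0])
th=np.radians(13.5)
d=np.array([-np.sin(th),np.cos(th),0]); R0=R.from_matrix(S[-1][2])
up=R.from_rotvec(np.cross(d,[0,0,1])*np.pi/2)
gz=.064+.019*-.5
for psi in (103,85,70,55,40,20,0):
    Rt=R.from_euler('z',psi-103.5,degrees=True)*up*R0
    zt=Rt.apply([0,0,1])
    e,n,q=ik(np.array([.47,0,.064])+.019*zt,Rt,q0,b); print(psi,zt.round(2),round(e,3),round(n,2),q.round(2),'margin',np.minimum(q-LO,HI-q).min().round(2))
E
```

```text
[-0.031  0.007  0.001] [-0.  0.  0.]
[-0.012  0.03   0.002] [-0. -0.  0.]
[ 0.008  0.03  -0.003] [-0.001 -0.    -0.   ]
[ 0.    -0.001  0.   ] [ 0. -0. -0.]
[-0.001  0.001  0.   ] [0. 0. 0.]
[-0.001  0.001  0.   ] [-0.  0.  0.]
103 [-0.19  0.85 -0.49] 0.0 1.79 [ 0.7   1.36 -0.43  1.44 -0.39  1.14  0.96] margin 0.8
85 [ 0.08  0.87 -0.49] 0.0 1.89 [ 0.94  1.4  -0.66  1.73 -0.36  0.71  0.83] margin 0.71
70 [ 0.31  0.82 -0.49] 0.0 2.08 [ 1.13  1.52 -0.91  1.97 -0.08  0.29  0.49] margin 0.29
55 [ 0.51  0.71 -0.49] 0.159 2.23 [ 1.22  1.6  -0.96  2.13  0.02  0.    0.32] margin 0.0
40 [ 0.67  0.55 -0.49] 0.058 5.17 [0.29 1.56 0.68 2.45 4.45 1.99 2.04] margin 0.0
20 [ 0.82  0.29 -0.49] 1.24 2.47 [ 1.47  1.83 -1.01  2.08  0.    0.    0.34] margin 0.0
0 [ 0.87 -0.01 -0.49] 1.65 2.79 [ 1.78  2.16 -0.99  2.07  0.09  0.    0.52] margin 0.0
```

```bash
cat >> h.py <<'E'
TH=np.radians(13.5)
D0=np.array([-np.sin(TH),np.cos(TH),0]); R0G=R.from_matrix(np.array([[-.195,.973,.122],[.849,.23,-.475],[-.49,.011,-.871]]))
P0G=np.array([.65612,-.1906,.02622])
RUP=R.from_rotvec(np.cross(D0,[0,0,1])*np.pi/2)*R0G
FL=R0G.inv().apply(np.array([.6574,-.2,.04])-.045*D0-P0G)   # flange centre in tool
AX=R0G.inv().apply(D0)
E
python3 - <<'E'
from h import *
print(FL,AX)
o=ctrl.observe();p0=o['position'];R0=rot(o['tool_rot'])
p1=p0+[0,0,.10]
plan(p1,R0,4)
tgt=np.array([.47,.03,.06])-RUP.apply(FL); print(tgt)
plan(tgt,RUP,None,p1,R0)
E
```

```text
[-0.05420733 -0.00060283  0.01468355] [ 0.87146481 -0.00359156 -0.49044488]
n 4 min 2.5 turn/row [0. 0. 0.]
[[[-0.049, 0.001, -0.087],[0.0, 0.0, 0.0]], [[-0.049, 0.001, -0.087],[0.0, 0.0, 0.0]], [[-0.049, 0.001, -0.087],[0.0, 0.0, 0.0]], [[-0.049, 0.001, -0.087],[0.0, 0.0, 0.0]]]
[0.46770663 0.04362097 0.11443909]
n 16 min 15.7 turn/row [0.008 0.982 0.007]
[[[0.06, -0.032, -0.031],[0.01, 0.98, 0.01]], [[0.063, -0.033, -0.025],[0.01, 0.98, 0.01]], [[0.065, -0.033, -0.019],[0.01, 0.98, 0.01]], [[0.067, -0.033, -0.012],[0.01, 0.98, 0.01]], [[0.068, -0.033, -0.005],[0.01, 0.98, 0.01]], [[0.068, -0.033, 0.001],[0.01, 0.98, 0.01]], [[0.067, -0.033, 0.008],[0.01, 0.98, 0.01]], [[0.066, -0.033, 0.014],[0.01, 0.98, 0.01]], [[0.064, -0.033, 0.021],[0.01, 0.98, 0.01]], [[0.062, -0.033, 0.027],[0.01, 0.98, 0.01]], [[0.059, -0.033, 0.033],[0.01, 0.98, 0.01]], [[0.055, -0.033, 0.039],[0.01, 0.98, 0.01]], [[0.051, -0.033, 0.044],[0.01, 0.98, 0.01]], [[0.047, -0.033, 0.049],[0.01, 0.98, 0.01]], [[0.042, -0.033, 0.053],[0.01, 0.98, 0.01]], [[0.036, -0.033, 0.057],[0.01, 0.98, 0.01]]]
```

Emit:
play_rows --commands '[[[-0.025,0,-0.044],[0,0,0]],[[-0.049,0.001,-0.087],[0,0,0]],[[-0.049,0.001,-0.087],[0,0,0]],[[-0.049,0.001,-0.087],[0,0,0]],[[-0.025,0,-0.044],[0,0,0]]]'

```text
time: 5.65
position: [0.6535, -0.1907, 0.1289]
tool_rot: [0.199, 0.601, 0.758, -0.155]
wrist_force: [0.7, -1.1, -1.3]
opening: 0.258
```

Emit:
play_rows --commands '[[[0.06,-0.032,-0.031],[0.01,0.98,0.01]],[[0.063,-0.033,-0.025],[0.01,0.98,0.01]],[[0.065,-0.033,-0.019],[0.01,0.98,0.01]],[[0.067,-0.033,-0.012],[0.01,0.98,0.01]],[[0.068,-0.033,-0.005],[0.01,0.98,0.01]],[[0.068,-0.033,0.001],[0.01,0.98,0.01]],[[0.067,-0.033,0.008],[0.01,0.98,0.01]],[[0.066,-0.033,0.014],[0.01,0.98,0.01]]]'

```text
time: 6.32
position: [0.5574, -0.0673, 0.139]
tool_rot: [-0.113, 0.613, 0.776, 0.096]
wrist_force: [-0.2, 0.1, -2.7]
opening: 0.262
```

Run:
```python
from h import *
o=ctrl.observe(); R0=rot(o['tool_rot']); print(o['time'],o['position'],o['joints'].round(3),o['wrist_force'],o['opening'], 'axis',R0.apply(AX).round(3),'flange',(o['position']+R0.apply(FL)).round(3))
im=viewer.snapshot('scene')[:,:,::-1].copy()
cv2.imwrite('pics/s6.png',im)
plan(np.array([.47,.03,.06])-RUP.apply(FL),RUP)
```

```text
6.3167 [ 0.55737534 -0.06734358  0.13897715] [ 0.265  0.872 -0.11   1.523 -0.249  0.88   0.596] [-0.24543986  0.09324966 -2.69801901] 0.26214696904033574 axis [-0.17   0.668  0.725] flange [ 0.568 -0.114  0.109]
n 8 min 7.5 turn/row [0.006 0.94  0.015]
[[[0.058, -0.03, 0.03],[0.01, 0.94, 0.01]], [[0.055, -0.03, 0.036],[0.01, 0.94, 0.01]], [[0.051, -0.03, 0.041],[0.01, 0.94, 0.01]], [[0.047, -0.03, 0.045],[0.01, 0.94, 0.01]], [[0.042, -0.03, 0.05],[0.01, 0.94, 0.01]], [[0.037, -0.03, 0.053],[0.01, 0.94, 0.01]], [[0.032, -0.03, 0.057],[0.01, 0.94, 0.01]], [[0.027, -0.03, 0.059],[0.01, 0.94, 0.01]]]
```

View pics/s6.png

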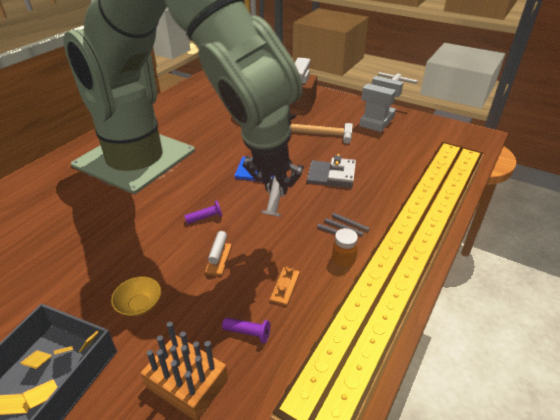

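The bush is held at about (273,195), half tilted, and its cradle at (285,285) is empty. Continuing.

Emit:
play_rows --commands '[[[0.058,-0.03,0.03],[0.01,0.94,0.01]],[[0.055,-0.03,0.036],[0.01,0.94,0.01]],[[0.051,-0.03,0.041],[0.01,0.94,0.01]],[[0.047,-0.03,0.045],[0.01,0.94,0.01]],[[0.042,-0.03,0.05],[0.01,0.94,0.01]],[[0.037,-0.03,0.053],[0.01,0.94,0.01]],[[0.032,-0.03,0.057],[0.01,0.94,0.01]],[[0.027,-0.03,0.059],[0.01,0.94,0.01]],[[0,0,0],[0,0,0]],[[0,0,0],[0,0,0]]]'

```text
time: 7.2
position: [0.4664, 0.0399, 0.1151]
tool_rot: [-0.396, 0.536, 0.676, 0.314]
wrist_force: [0.2, 0.2, -1.3]
opening: 0.258
```

Run:
```python
from h import *
o=ctrl.observe(); R0=rot(o['tool_rot']); print(o['time'],o['position'],o['joints'].round(3),o['wrist_force'],o['opening'], 'axis',R0.apply(AX).round(3),'flange',(o['position']+R0.apply(FL)).round(3))
im=viewer.snapshot('scene')[:,:,::-1].copy()
cv2.imwrite('pics/s7.png',im); crop(im,200,120,400,260,4,'pics/s7c.png')
plan(np.array([.47,.03,.012])-RUP.apply(FL),RUP,6)
```

```text
7.2 [0.46640305 0.03990644 0.11506441] [ 0.583  1.163 -0.483  1.647 -0.537  1.034  0.908] [ 0.20306145  0.18590436 -1.29602804] 0.2580445459548385 axis [-0.003 -0.003  1.   ] flange [0.469 0.026 0.061]
n 6 min 1.2 turn/row [-0.006 -0.002  0.009]
[[[-0.027, 0.002, 0.018],[-0.01, -0.0, 0.01]], [[-0.027, 0.002, 0.018],[-0.01, -0.0, 0.01]], [[-0.027, 0.002, 0.018],[-0.01, -0.0, 0.01]], [[-0.027, 0.002, 0.018],[-0.01, -0.0, 0.01]], [[-0.027, 0.002, 0.018],[-0.01, -0.0, 0.01]], [[-0.027, 0.002, 0.018],[-0.01, -0.0, 0.01]]]
```

View pics/s7c.png

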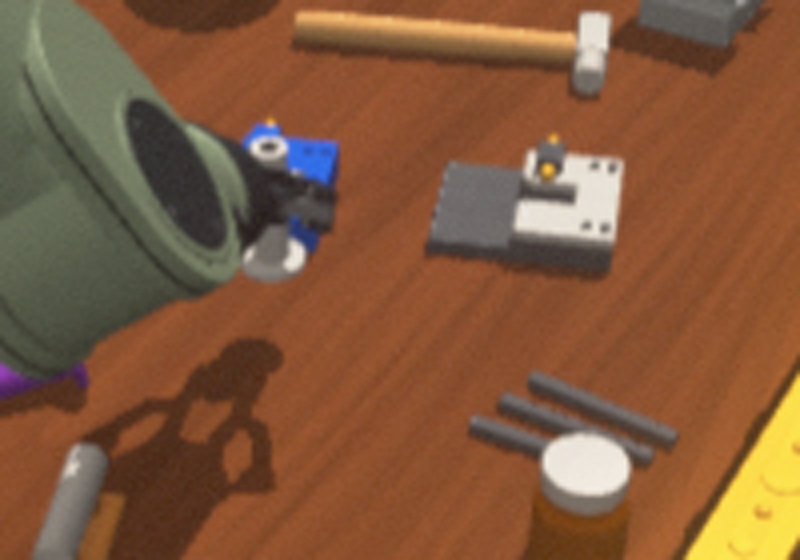

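The bush hangs upright (axis vertical within 0.3°) with its flange at 61 mm over clear bench. Lowering.

Emit:
play_rows --commands '[[[-0.028,0.002,0.018],[0,0,0]],[[-0.028,0.002,0.018],[0,0,0]],[[-0.028,0.002,0.018],[0,0,0]],[[-0.028,0.002,0.018],[0,0,0]],[[-0.028,0.002,0.018],[0,0,0]],[[-0.028,0.002,0.018],[0,0,0]],[[0,0,0],[0,0,0]],[[0,0,0],[0,0,0]]]'

```text
time: 7.92
position: [0.4714, 0.0425, 0.0603]
tool_rot: [-0.39, 0.537, 0.681, 0.31]
wrist_force: [0.3, -0.8, -3.1]
opening: 0.258
```

Run:
```python
from h import *
o=ctrl.observe(); R0=rot(o['tool_rot']); print(o['time'],o['position'],o['joints'].round(3),o['wrist_force'],o['opening'], 'axis',R0.apply(AX).round(3),'flange',(o['position']+R0.apply(FL)).round(4))
print(R0.inv().apply([0,0,-.001])/.25)
```

```text
7.9167 [0.47141724 0.04249535 0.06030552] [ 0.565  1.255 -0.468  1.614 -0.518  0.977  0.946] [ 0.27893075 -0.81781246 -3.06830125] 0.2577019840667954 axis [-0.01   0.012  1.   ] flange [0.4744 0.0282 0.0061]
[-3.45793852e-03 -1.38639231e-05  2.01058921e-03]
```

Emit:
play_rows --commands '[[[-0.007,0,0.004],[0,0,0]],[[-0.007,0,0.004],[0,0,0]],[[0,0,0],[0,0,0]]]'

```text
time: 8.17
position: [0.4715, 0.0424, 0.0562]
tool_rot: [-0.39, 0.537, 0.681, 0.31]
wrist_force: [-0.0, -0.2, -2.2]
opening: 0.261
```

Run:
```python
from h import *
o=ctrl.observe(); R0=rot(o['tool_rot']); print(o['time'],o['position'],o['wrist_force'],o['opening'], 'axis',R0.apply(AX).round(3),'flange',(o['position']+R0.apply(FL)).round(4))
```

```text
8.1667 [0.47151259 0.04242766 0.05617558] [-0.01656343 -0.24717699 -2.17824873] 0.2611287845279491 axis [-0.01   0.012  1.   ] flange [0.4745 0.0282 0.0019]
```

Emit:
play_rows --commands '[[[-0.005,0,0.003],[0,0,0]],[[0,0,0],[0,0,0]]]'

```text
time: 8.33
position: [0.4717, 0.0423, 0.0549]
tool_rot: [-0.39, 0.537, 0.681, 0.311]
wrist_force: [0.2, -0.7, -2.6]
opening: 0.261
```

Emit:
play_rows --commands '[[[-0.004,0,0.002],[0,0,0]],[[0,0,0],[0,0,0]]]'

```text
time: 8.5
position: [0.4718, 0.0422, 0.0539]
tool_rot: [-0.39, 0.537, 0.681, 0.311]
wrist_force: [0.3, -0.3, -2.7]
opening: 0.259
```

Run:
```python
from h import *
o=ctrl.observe(); R0=rot(o['tool_rot']); print(o['time'],o['position'],o['wrist_force'],o['opening'], 'axis',R0.apply(AX).round(3),'flange',(o['position']+R0.apply(FL)).round(4))
```

```text
8.5 [0.4717896  0.04218322 0.05387183] [ 0.2502665  -0.26569487 -2.737954  ] 0.2593242859921878 axis [-0.011  0.012  1.   ] flange [ 4.748e-01  2.790e-02 -4.000e-04]
```

Emit:
play_rows --commands '[[[-0.004,0,0.002],[0,0,0]],[[0,0,0],[0,0,0]]]'

```text
time: 8.67
position: [0.472, 0.0424, 0.0539]
tool_rot: [-0.39, 0.536, 0.681, 0.311]
wrist_force: [0.3, -0.5, -2.8]
opening: 0.261
```

Emit:
play_rows --commands '[[[-0.004,0,0.002],[0,0,0]],[[0,0,0],[0,0,0]]]'

```text
time: 8.83
position: [0.4722, 0.0426, 0.0538]
tool_rot: [-0.391, 0.536, 0.68, 0.312]
wrist_force: [-0.3, 0.5, -2.1]
opening: 0.264
```

Run:
```python
from h import *
im=viewer.snapshot('scene')[:,:,::-1].copy(); crop(im,220,150,300,220,8,'pics/s8c.png')
```

```text
(no output)
```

View pics/s8c.png

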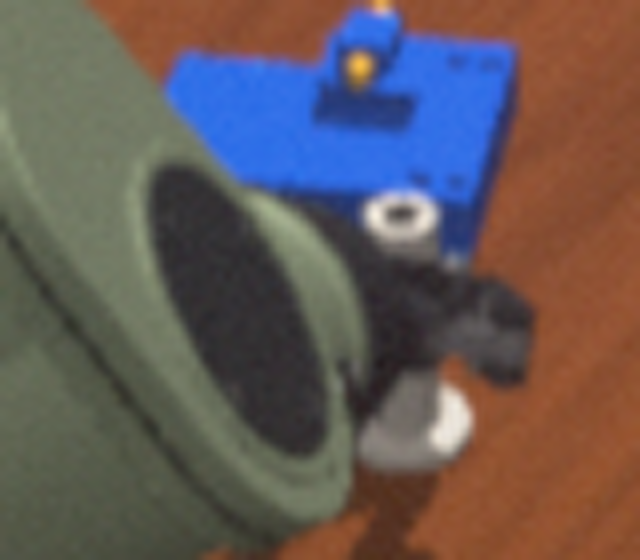

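Emit:
play_rows --commands '[[[-0.009,0,0.005],[0,0,0]]]'

```text
time: 8.97
position: [0.4724, 0.0432, 0.0533]
tool_rot: [-0.392, 0.535, 0.68, 0.313]
wrist_force: [-0.8, -20.5, 57.9]
opening: 0.261
```

That's firm contact with the bench. Relaxing, then opening.

Emit:
play_rows --commands '[[[0.003,0,-0.0015],[0,0,0]],[[0,0,0],[0,0,0]]]'

```text
time: 9.13
position: [0.4725, 0.0434, 0.0549]
tool_rot: [-0.392, 0.535, 0.68, 0.314]
wrist_force: [0.1, -0.6, -3.3]
opening: 0.265
```

Run:
```python
from h import *
o=ctrl.observe(); R0=rot(o['tool_rot']); print(o['time'],o['position'],o['wrist_force'],o['opening'], 'axis',R0.apply(AX).round(3),'flange',(o['position']+R0.apply(FL)).round(4),o['joints'].round(2))
```

```text
9.1333 [0.47249926 0.04341076 0.05490025] [ 0.067185   -0.57451499 -3.30476992] 0.26480475417266924 axis [-0.012  0.003  1.   ] flange [0.4756 0.0296 0.0005] [ 0.57  1.27 -0.47  1.61 -0.52  0.98  0.95]
```

Emit:
play_rows --commands '[[[-0.003,0,0.0015],[0,0,0]],[[0,0,0],[0,0,0]]]'

```text
time: 9.3
position: [0.4726, 0.0433, 0.0537]
tool_rot: [-0.392, 0.535, 0.68, 0.314]
wrist_force: [0.0, -0.1, 1.7]
opening: 0.262
```

Emit:
play_rows --commands '[[[0,0,0],[0,0,0]],[[0,0,0],[0,0,0]],[[0,0,0],[0,0,0]],[[0,0,0],[0,0,0]],[[0,0,0],[0,0,0]],[[0,0,0],[0,0,0]],[[0,0,0],[0,0,0]],[[0,0,0],[0,0,0]]]' --grip 0

```text
time: 9.97
position: [0.4723, 0.0436, 0.0532]
tool_rot: [-0.392, 0.535, 0.68, 0.313]
wrist_force: [0.7, 0.7, -0.6]
opening: 0.998
```

Run:
```python
from h import *
im=viewer.snapshot('wrist')[:,:,::-1].copy(); cv2.imwrite('pics/w9.png',im)
im=viewer.snapshot('scene')[:,:,::-1].copy(); crop(im,220,150,300,220,8,'pics/s9c.png')
```

```text
(no output)
```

View pics/w9.png

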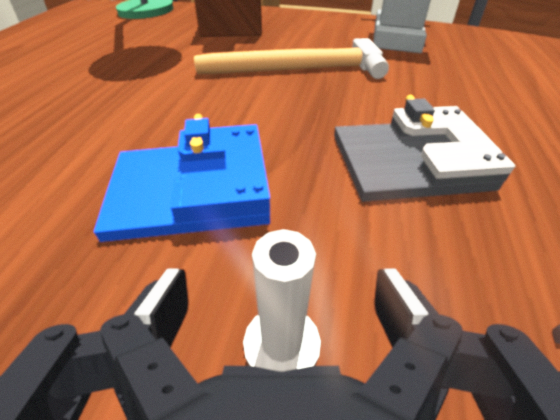

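View pics/s9c.png

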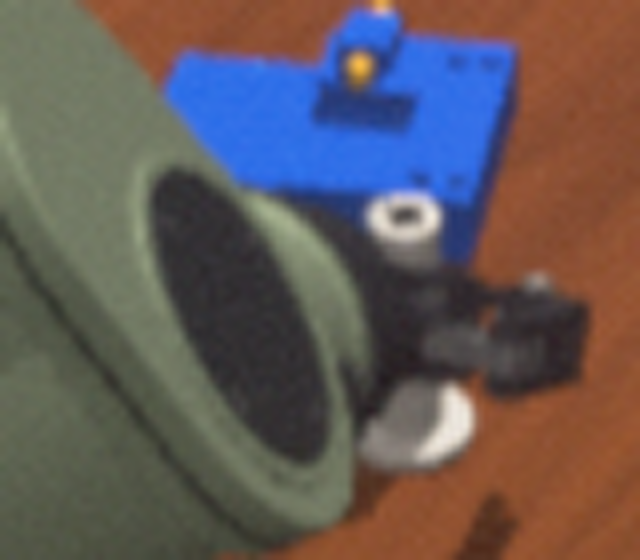

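The bush stands alone, upright on its flange at (280,300) in the wrist view, with the fingers clear. Retracting along the tool axis.

Emit:
play_rows --commands '[[[0,0,-0.06],[0,0,0]],[[0,0,-0.1],[0,0,0]],[[0,0,-0.12],[0,0,0]],[[0,0,-0.12],[0,0,0]],[[0,0,-0.08],[0,0,0]]]'

```text
time: 10.48
position: [0.4948, -0.0583, 0.1142]
tool_rot: [-0.396, 0.533, 0.68, 0.312]
wrist_force: [0.2, -0.5, -0.2]
opening: 0.999
```

Run:
```python
from kin import *
b=pickle.load(open('kin.pkl','rb'))
o=ctrl.observe(); print(o['time'],o['position'],o['joints'].round(2),o['wrist_force'])
a=np.radians(110.3); Rt=frame([np.cos(a),np.sin(a),0],[0,0,-1])
for P in ([.4756,.03,.2],[.52,.217,.08],[.577,.238,.06]):
    e,n,q=ik(np.array(P),Rt,o['joints'],b); print(e,q.round(2))
plan([.4756,.035,.20],Rt)
```

```text
10.4833 [ 0.49482766 -0.05825896  0.11421292] [ 0.65  1.21 -0.41  1.36 -0.44  1.32  0.87] [ 0.17018807 -0.53479699 -0.17680784]
0.00037111504378441 [-0.1   0.61  0.06  1.88 -0.06  0.65  0.35]
0.0003331869804728826 [-0.5   0.92  0.2   1.67 -0.29  0.58  0.23]
0.00030273089691842177 [-0.48  1.02  0.18  1.44 -0.24  0.71  0.16]
n 11 min 10.6 turn/row [ 0.057 -0.959 -0.093]
[[[0.044, 0.001, 0.015],[0.06, -0.96, -0.09]], [[0.045, 0.002, 0.01],[0.06, -0.96, -0.09]], [[0.046, 0.002, 0.006],[0.06, -0.96, -0.09]], [[0.046, 0.003, 0.002],[0.06, -0.96, -0.09]], [[0.046, 0.003, -0.003],[0.06, -0.96, -0.09]], [[0.046, 0.004, -0.007],[0.06, -0.96, -0.09]], [[0.045, 0.004, -0.012],[0.06, -0.96, -0.09]], [[0.044, 0.004, -0.016],[0.06, -0.96, -0.09]], [[0.042, 0.005, -0.02],[0.06, -0.96, -0.09]], [[0.04, 0.005, -0.024],[0.06, -0.96, -0.09]], [[0.037, 0.005, -0.028],[0.06, -0.96, -0.09]]]
```

Emit:
play_rows --commands '[[[0.044,0.001,0.015],[0.06,-0.96,-0.09]],[[0.045,0.002,0.01],[0.06,-0.96,-0.09]],[[0.046,0.002,0.006],[0.06,-0.96,-0.09]],[[0.046,0.003,0.002],[0.06,-0.96,-0.09]],[[0.046,0.003,-0.003],[0.06,-0.96,-0.09]],[[0.046,0.004,-0.007],[0.06,-0.96,-0.09]],[[0.045,0.004,-0.012],[0.06,-0.96,-0.09]],[[0.044,0.004,-0.016],[0.06,-0.96,-0.09]],[[0.042,0.005,-0.02],[0.06,-0.96,-0.09]],[[0.04,0.005,-0.024],[0.06,-0.96,-0.09]],[[0.037,0.005,-0.028],[0.06,-0.96,-0.09]],[[0,0,0],[0,0,0]],[[0,0,0],[0,0,0]],[[0,0,0],[0,0,0]]]'

```text
time: 11.65
position: [0.4773, 0.0337, 0.2009]
tool_rot: [0.005, 0.573, 0.819, 0.001]
wrist_force: [-0.1, -0.3, -0.4]
opening: 0.999
```

Run:
```python
from h import *
import pickle
o=ctrl.observe(); print(o['time'],o['position'],rot(o['tool_rot']).as_matrix().round(3),o['joints'].round(2))
p=viewer.camera_params('wrist'); im=viewer.snapshot('wrist')[:,:,::-1].copy(); cv2.imwrite('pics/w10.png',im); pickle.dump(p,open('w10.pkl','wb'))
```

```text
11.65 [0.4772618  0.03367884 0.20093861] [[-0.343  0.939  0.01 ]
 [ 0.939  0.343 -0.004]
 [-0.007  0.008 -1.   ]] [-0.19  0.61  0.08  1.88 -0.07  0.64  0.29]
```

View pics/w10.png

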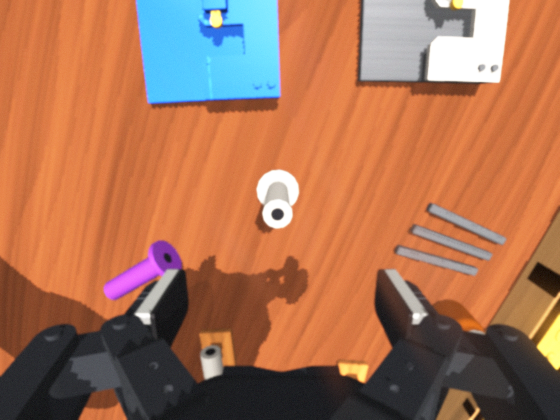

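Run:
```python
from h import *
import pickle
p=pickle.load(open('w10.pkl','rb')); im=cv2.imread('pics/w10.png'); crop(im,245,160,310,235,8,'pics/w10c.png')
print(back(p,[[277.5,213.5]],.09),back(p,[[277.5,190]],.006))
```

```text
[[0.47624332 0.02855489 0.09      ]] [[0.47593565 0.02892148 0.006     ]]
```

View pics/w10c.png

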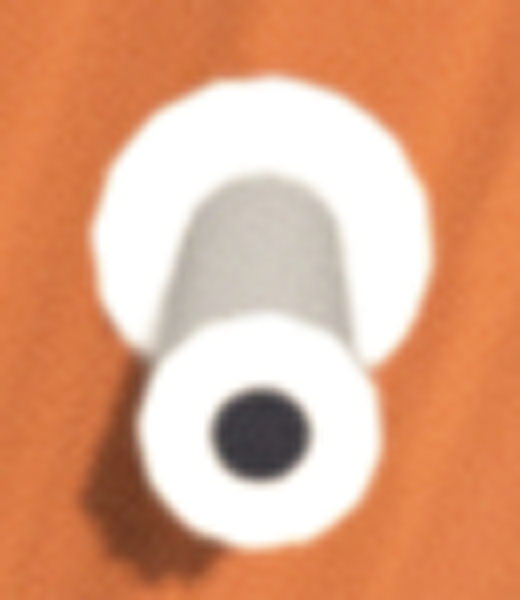

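Run:
```python
from h import *
a=np.radians(110.3); Rt=frame([np.cos(a),np.sin(a),0],[0,0,-1])
plan([.476,.0288,.045],Rt,8)
```

```text
n 8 min 3.9 turn/row [ 0.01   0.008 -0.007]
[[[-0.001, -0.002, 0.078],[0.01, 0.01, -0.01]], [[-0.001, -0.002, 0.078],[0.01, 0.01, -0.01]], [[-0.001, -0.002, 0.078],[0.01, 0.01, -0.01]], [[-0.001, -0.002, 0.078],[0.01, 0.01, -0.01]], [[-0.002, -0.002, 0.078],[0.01, 0.01, -0.01]], [[-0.002, -0.002, 0.078],[0.01, 0.01, -0.01]], [[-0.002, -0.002, 0.078],[0.01, 0.01, -0.01]], [[-0.002, -0.001, 0.078],[0.01, 0.01, -0.01]]]
```

Emit:
play_rows --commands '[[[-0.001,-0.002,0.078],[0.01,0.01,-0.01]],[[-0.001,-0.002,0.078],[0.01,0.01,-0.01]],[[-0.001,-0.002,0.078],[0.01,0.01,-0.01]],[[-0.001,-0.002,0.078],[0.01,0.01,-0.01]],[[-0.002,-0.002,0.078],[0.01,0.01,-0.01]],[[0,0,0],[0,0,0]],[[0,0,0],[0,0,0]]]'

```text
time: 12.28
position: [0.4768, 0.0216, 0.0981]
tool_rot: [-0.001, 0.579, 0.815, 0.002]
wrist_force: [0.2, 0.4, 0.5]
opening: 1.002
```

Run:
```python
from h import *
o=ctrl.observe(); print(o['time'],o['position'],rot(o['tool_rot']).as_matrix().round(3),o['wrist_force'])
a=np.radians(110.3); Rt=frame([np.cos(a),np.sin(a),0],[0,0,-1])
plan([.476,.0288,.045],Rt,4)
im=viewer.snapshot('wrist')[:,:,::-1].copy(); cv2.imwrite('pics/w11.png',im)
```

```text
12.2833 [0.47680576 0.02155644 0.09805875] [[-0.329  0.944  0.   ]
 [ 0.944  0.329  0.004]
 [ 0.004  0.002 -1.   ]] [0.1660317  0.42008442 0.54004491]
n 4 min 1.3 turn/row [ 0.004 -0.01  -0.047]
[[[0.007, 0.002, 0.053],[0.0, -0.01, -0.05]], [[0.007, 0.002, 0.053],[0.0, -0.01, -0.05]], [[0.007, 0.002, 0.053],[0.0, -0.01, -0.05]], [[0.007, 0.002, 0.053],[0.0, -0.01, -0.05]]]
```

View pics/w11.png

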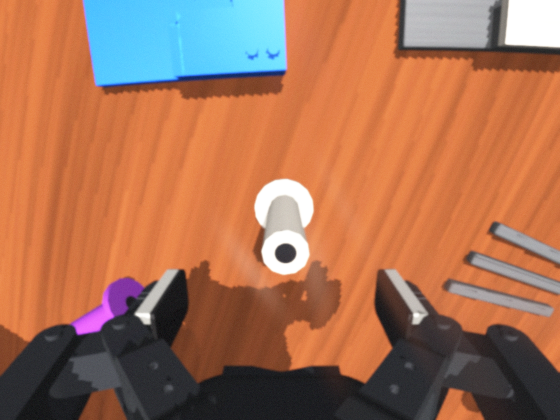

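The bush stands at (285,225) in view, centred between the jaws. Correcting the small drift while descending.

Emit:
play_rows --commands '[[[0.012,0.002,0.045],[0,-0.01,-0.05]],[[0.012,0.002,0.045],[0,-0.01,-0.05]],[[0.01,0.002,0.045],[0,-0.01,-0.05]],[[0.008,0.002,0.03],[0,-0.01,-0.05]],[[0,0,0],[0,0,0]],[[0,0,0],[0,0,0]]]'

```text
time: 12.83
position: [0.4783, 0.0304, 0.0612]
tool_rot: [0.003, 0.573, 0.82, 0.003]
wrist_force: [-0.0, -0.6, 0.4]
opening: 1.003
```

Run:
```python
from h import *
o=ctrl.observe(); print(o['time'],o['position'],rot(o['tool_rot']).as_matrix().round(3),o['wrist_force'])
a=np.radians(110.3); Rt=frame([np.cos(a),np.sin(a),0],[0,0,-1])
plan([.476,.0288,.045],Rt,2)
```

```text
12.8333 [0.4782564  0.03039862 0.0611896 ] [[-0.343  0.939  0.009]
 [ 0.939  0.343  0.002]
 [-0.001  0.009 -1.   ]] [-0.02841818 -0.61141322  0.36074892]
n 2 min 0.4 turn/row [ 0.044  0.006 -0.018]
[[[-0.001, -0.006, 0.032],[0.04, 0.01, -0.02]], [[-0.001, -0.005, 0.032],[0.04, 0.01, -0.02]]]
```

Emit:
play_rows --commands '[[[-0.001,-0.006,0.026],[0.04,0.01,-0.02]],[[0.001,-0.005,0.026],[0.04,0.01,-0.02]],[[0,0,0.01],[0,0,0]],[[0,0,0],[0,0,0]],[[0,0,0],[0,0,0]]]'

```text
time: 13.25
position: [0.4765, 0.0287, 0.0461]
tool_rot: [0.0, 0.572, 0.82, 0.001]
wrist_force: [-0.6, 0.3, 0.3]
opening: 1.001
```

Run:
```python
from h import *
o=ctrl.observe(); print(o['time'],o['position'],rot(o['tool_rot']).as_matrix().round(3),o['wrist_force'])
im=viewer.snapshot('wrist')[:,:,::-1].copy(); cv2.imwrite('pics/w12.png',im)
```

```text
13.25 [0.476459   0.02874947 0.04608909] [[-0.346  0.938  0.002]
 [ 0.938  0.346  0.001]
 [ 0.     0.002 -1.   ]] [-0.59202994  0.28497554  0.34121922]
```

View pics/w12.png

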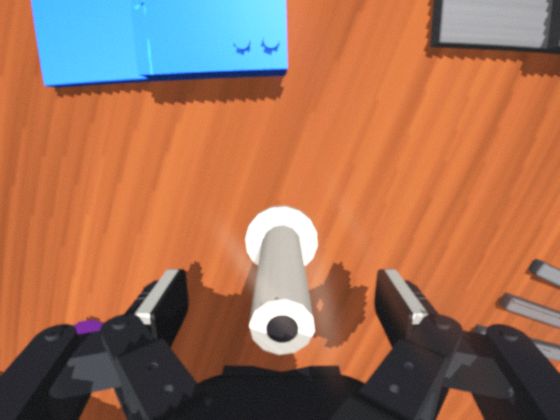

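The bush is centred between the open fingers at (282,300) and the tool is vertical. Closing.

Emit:
play_rows --commands '[[[0,0,0],[0,0,0]],[[0,0,0],[0,0,0]],[[0,0,0],[0,0,0]],[[0,0,0],[0,0,0]],[[0,0,0],[0,0,0]],[[0,0,0],[0,0,0]],[[0,0,0],[0,0,0]],[[0,0,0],[0,0,0]],[[0,0,0],[0,0,0]]]' --grip 1

```text
time: 14.05
position: [0.4767, 0.0288, 0.0468]
tool_rot: [0.001, 0.572, 0.821, 0.001]
wrist_force: [1.1, -0.4, 0.2]
opening: 0.268
```

Run:
```python
from h import *
o=ctrl.observe(); print(o['time'],o['position'],rot(o['tool_rot']).as_matrix().round(3),o['wrist_force'],o['opening'])
im=viewer.snapshot('wrist')[:,:,::-1].copy(); cv2.imwrite('pics/w13.png',im)
```

```text
14.05 [0.4766643  0.02882661 0.04683813] [[-0.346  0.938  0.003]
 [ 0.938  0.346  0.001]
 [ 0.     0.003 -1.   ]] [ 1.11794832 -0.35028284  0.16653292] 0.2684259884719198
```

View pics/w13.png

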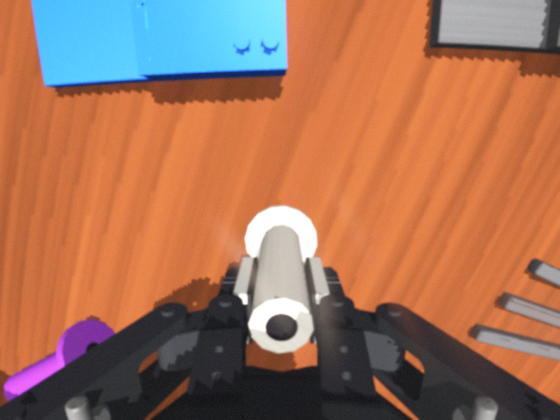

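Run:
```python
from h import *
o=ctrl.observe();p0=o['position'];R0=rot(o['tool_rot'])
a=np.radians(110.3); Rt=frame([np.cos(a),np.sin(a),0],[0,0,-1])
p1=p0+[0,0,.07]
plan(p1,R0,3)
plan([.505,.20,.135],Rt,7,p1,R0)
```

```text
n 3 min 1.8 turn/row [0. 0. 0.]
[[[0.0, 0.0, -0.093],[0.0, 0.0, 0.0]], [[0.0, 0.0, -0.093],[0.0, 0.0, 0.0]], [[0.0, 0.0, -0.093],[0.0, 0.0, 0.0]]]
n 7 min 4.4 turn/row [ 0.004 -0.    -0.001]
[[[0.086, 0.049, -0.01],[0.0, -0.0, -0.0]], [[0.086, 0.049, -0.01],[0.0, -0.0, -0.0]], [[0.086, 0.049, -0.01],[0.0, -0.0, -0.0]], [[0.086, 0.049, -0.01],[0.0, -0.0, -0.0]], [[0.086, 0.049, -0.01],[0.0, -0.0, -0.0]], [[0.086, 0.049, -0.01],[0.0, -0.0, -0.0]], [[0.086, 0.049, -0.01],[0.0, -0.0, -0.0]]]
```

Emit:
play_rows --commands '[[[0,0,-0.04],[0,0,0]],[[0,0,-0.093],[0,0,0]],[[0,0,-0.093],[0,0,0]],[[0,0,-0.06],[0,0,0]],[[0.086,0.049,-0.01],[0,0,0]],[[0.086,0.049,-0.01],[0,0,0]],[[0.086,0.049,-0.01],[0,0,0]],[[0.086,0.049,-0.01],[0,0,0]],[[0.086,0.049,-0.01],[0,0,0]],[[0.086,0.049,-0.01],[0,0,0]],[[0.086,0.049,-0.01],[0,0,0]],[[0,0,0],[0,0,0]],[[0,0,0],[0,0,0]],[[0,0,0],[0,0,0]]]'

```text
time: 15.27
position: [0.5035, 0.207, 0.1489]
tool_rot: [-0.0, 0.573, 0.82, 0.002]
wrist_force: [-0.8, 0.4, -1.9]
opening: 0.264
```

Run:
```python
from h import *
import pickle
o=ctrl.observe(); print(o['time'],o['position'],rot(o['tool_rot']).as_matrix().round(3),o['wrist_force'],o['opening'],o['joints'].round(2))
p=viewer.camera_params('wrist');im=viewer.snapshot('wrist')[:,:,::-1].copy(); cv2.imwrite('pics/w14.png',im); pickle.dump(p,open('w14.pkl','wb'))
```

```text
15.2667 [0.50347195 0.20701296 0.1488628 ] [[-0.344  0.939  0.002]
 [ 0.939  0.344  0.003]
 [ 0.002  0.003 -1.   ]] [-0.84476587  0.38318015 -1.8655472 ] 0.26386329725678187 [-0.52  0.78  0.13  1.71 -0.15  0.66  0.05]
```

View pics/w14.png

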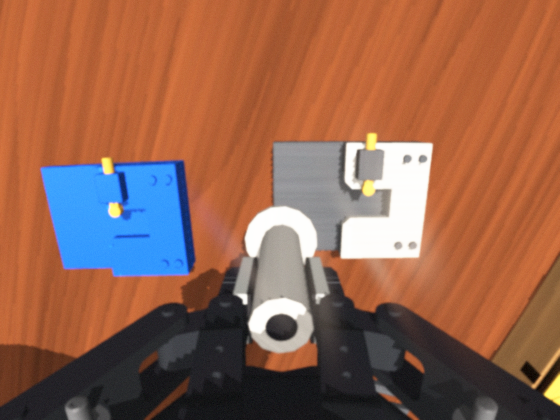

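The holder is visible at (350,200), and its edges run nearly parallel to the picture, so the yaw is about right. I'll enlarge it and refit.

Run:
```python
from h import *
im=cv2.imread('pics/w14.png'); crop(im,265,130,445,270,4.4,'pics/w14c.png')
```

```text
(no output)
```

View pics/w14c.png

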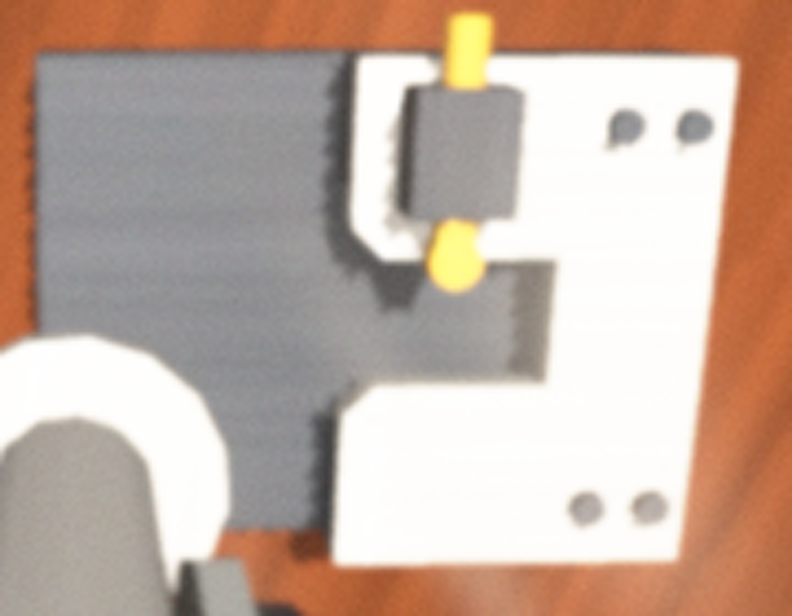

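Run:
```python
from h import *
import pickle
from scipy.optimize import least_squares
p=pickle.load(open('w14.pkl','rb'))
H=np.array([[-65,50,12],[65,50,28.5],[65,-50,28.5],[-5,-50,28.5],[-5,50,28.5],[35,13,28.5],[35,-13,28.5]])/1000
uv=np.array([[38,55],[740,60],[680,563],[333,563],[357,55],[556,260],[545,381]])/4.4+[265,130]-.4
def f(v):
    c,s=np.cos(v[2]),np.sin(v[2]); Rm=np.array([[c,-s,0],[s,c,0],[0,0,1]])
    return (proj(p,H@Rm.T+[v[0],v[1],0])-uv).ravel()
r=least_squares(f,[.556,.23,.35]); v=r.x
print(v,np.degrees(v[2]),f(v).reshape(-1,2).round(1))
# bush top centre in same picture
im=cv2.imread('pics/w14.png'); 
o=ctrl.observe(); print(back(p,[[282,327]],o['position'][2]-.0468+.09), o['position'])
c,s=np.cos(v[2]),np.sin(v[2])
print('TCP in holder',(np.array([[c,s],[-s,c]])@(o['position'][:2]-v[:2])).round(4))
```

```text
[0.55648467 0.22957193 0.35582299] 20.38715565672267 [[-0.9 -0.5]
 [-0.9  0.1]
 [-1.1 -0.9]
 [ 0.5 -0. ]
 [ 0.9  0.7]
 [ 0.9 -0.8]
 [ 0.6  1.3]]
[[0.50311893 0.20639118 0.19206593]] [0.5035452  0.20651799 0.14886593]
TCP in holder [-0.0577 -0.0032]
```

Run:
```python
from h import *
a=np.radians(110.4); Rt=frame([np.cos(a),np.sin(a),0],[0,0,-1])
plan([.5229,.2174,.075],Rt,6)
```

```text
n 6 min 1.9 turn/row [ 0.004 -0.004 -0.009]
[[[0.002, 0.014, 0.049],[0.0, -0.0, -0.01]], [[0.002, 0.015, 0.049],[0.0, -0.0, -0.01]], [[0.002, 0.015, 0.049],[0.0, -0.0, -0.01]], [[0.002, 0.015, 0.049],[0.0, -0.0, -0.01]], [[0.002, 0.015, 0.049],[0.0, -0.0, -0.01]], [[0.002, 0.015, 0.049],[0.0, -0.0, -0.01]]]
```

Emit:
play_rows --commands '[[[0.002,0.015,0.049],[0,0,-0.01]],[[0.002,0.015,0.049],[0,0,-0.01]],[[0.002,0.015,0.049],[0,0,-0.01]],[[0.002,0.015,0.049],[0,0,-0.01]],[[0.002,0.015,0.049],[0,0,-0.01]],[[0.002,0.015,0.045],[0,0,-0.01]],[[0,0,0],[0,0,0]],[[0,0,0],[0,0,0]],[[0,0,0],[0,0,0]]]'

```text
time: 16.07
position: [0.525, 0.2128, 0.0649]
tool_rot: [-0.001, 0.573, 0.82, -0.001]
wrist_force: [1.1, 0.1, -1.9]
opening: 0.268
```

```bash
cat >> h.py <<'E'
HP=np.array([.5562,.2297]); HY=np.radians(20.4)
def hst():
    o=ctrl.observe(); c,s=np.cos(HY),np.sin(HY); M=np.array([[c,s],[-s,c]])
    print('t',o['time'],'holder xy',(M@(o['position'][:2]-HP)*1000).round(1),'z',round(o['position'][2]*1000,1),'F holder',(M@o['wrist_force'][:2]).round(1),o['wrist_force'][2].round(1),'op',round(o['opening'],3))
    m=rot(o['tool_rot']).as_matrix(); print('zt',m[:,2].round(3),'yaw y',round(np.degrees(np.arctan2(m[1,1],m[0,1])),1))
E
python3 - <<'E'
from h import *
hst()
im=viewer.snapshot('wrist')[:,:,::-1].copy(); cv2.imwrite('pics/w15.png',im)
E
```

```text
t 16.0667 holder xy [-35.2  -5. ] z 64.9 F holder [ 1.1 -0.3] -1.9 op 0.268
zt [-0.004 -0.    -1.   ] yaw y 20.1
```

View pics/w15.png

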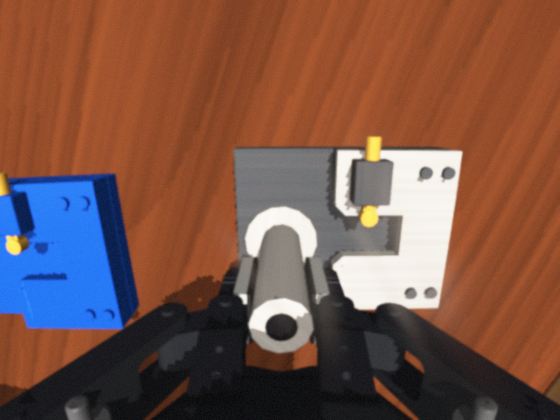

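Emit:
play_rows --commands '[[[0.01,0,0.006],[0,0.02,0]],[[0.01,0,0.006],[0,0.02,0]],[[0,0,0.004],[0,0,0]],[[0,0,0],[0,0,0]]]'

```text
time: 16.45
position: [0.5235, 0.2181, 0.0623]
tool_rot: [-0.003, 0.573, 0.82, 0.001]
wrist_force: [0.2, -0.6, -2.6]
opening: 0.268
```

Run:
```python
from h import *
hst()
```

```text
t 16.45 holder xy [-34.7   0.6] z 62.3 F holder [ 0.  -0.6] -2.6 op 0.268
zt [-0.003  0.005 -1.   ] yaw y 20.1
```

Emit:
play_rows --commands '[[[0,0,0.008],[0,0,0]],[[0,0,0.006],[0,0,0]],[[0,0,0],[0,0,0]]]'

```text
time: 16.7
position: [0.5236, 0.2184, 0.059]
tool_rot: [-0.002, 0.573, 0.82, 0.002]
wrist_force: [-0.6, -0.4, -2.3]
opening: 0.264
```

Emit:
play_rows --commands '[[[0,0,0.005],[0,0,0]],[[0,0,0],[0,0,0]]]'

```text
time: 16.87
position: [0.5238, 0.2187, 0.0592]
tool_rot: [-0.002, 0.573, 0.82, 0.002]
wrist_force: [-0.3, 0.0, -3.9]
opening: 0.263
```

Emit:
play_rows --commands '[[[0,0,0.005],[0,0,0]],[[0,0,0],[0,0,0]]]'

```text
time: 17.03
position: [0.5239, 0.2191, 0.0591]
tool_rot: [-0.002, 0.573, 0.82, 0.003]
wrist_force: [0.3, -0.5, -2.4]
opening: 0.262
```

Run:
```python
from h import *
hst()
```

```text
t 17.0333 holder xy [-34.    1.3] z 59.1 F holder [ 0.1 -0.5] -2.4 op 0.262
zt [-0.     0.007 -1.   ] yaw y 20.1
```

The flange rests on the apron floor (z no longer drops). Now sliding towards the slot in small steps.

Emit:
play_rows --commands '[[[-0.003,0.016,0],[0,0,0]],[[-0.002,0.016,0],[0,0,0]],[[-0.002,0.016,0],[0,0,0]],[[0,0.016,0],[0,0,0]],[[0,0,0],[0,0,0]]]'

```text
time: 17.45
position: [0.5407, 0.223, 0.0589]
tool_rot: [-0.003, 0.573, 0.82, 0.002]
wrist_force: [-2.5, 0.1, 6.2]
opening: 0.26
```

Run:
```python
from h import *
hst()
im=viewer.snapshot('wrist')[:,:,::-1].copy(); crop(im,210,130,440,310,3.4,'pics/w16.png')
```

```text
t 17.45 holder xy [-16.8  -0.9] z 58.9 F holder [-2.3  1. ] 6.2 op 0.26
zt [-0.002  0.006 -1.   ] yaw y 20.1
```

View pics/w16.png

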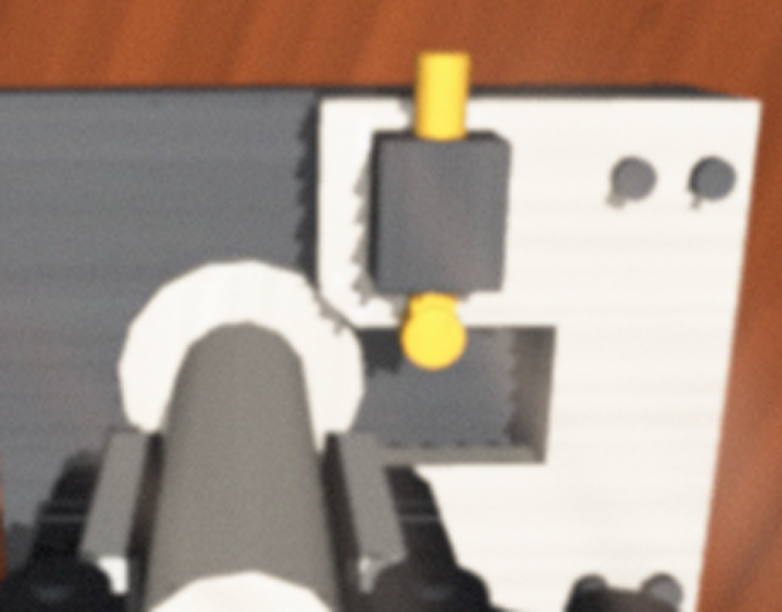

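The barrel is in line with the slot: its far edge is at row ~322 of the crop and the slot's left edge at ~325. Continuing into the mouth.

Emit:
play_rows --commands '[[[0.002,0.012,0],[0,0,0]],[[0.002,0.012,0],[0,0,0]],[[0,0.012,0],[0,0,0]],[[0,0.012,0],[0,0,0]],[[0,0,0],[0,0,0]]]'

```text
time: 17.92
position: [0.5512, 0.2279, 0.059]
tool_rot: [-0.004, 0.573, 0.82, -0.0]
wrist_force: [-1.9, -1.1, 3.3]
opening: 0.26
```

Run:
```python
from h import *
hst()
```

```text
t 17.9167 holder xy [-5.3  0.1] z 59.0 F holder [-2.2 -0.3] 3.3 op 0.26
zt [-0.008  0.005 -1.   ] yaw y 20.1
```

Emit:
play_rows --commands '[[[0,0.012,0],[-0.04,0,0]],[[0,0.012,0],[-0.03,0,0]],[[0,0.01,0],[0,0,0]],[[0,0,0],[0,0,0]]]'

```text
time: 18.25
position: [0.5594, 0.2311, 0.0589]
tool_rot: [-0.003, 0.573, 0.82, 0.002]
wrist_force: [-3.9, -1.2, 4.9]
opening: 0.269
```

Run:
```python
from h import *
hst()
```

```text
t 18.25 holder xy [3.5 0.2] z 58.9 F holder [-4.1  0.2] 4.9 op 0.269
zt [-0.003  0.006 -1.   ] yaw y 20.1
```

Emit:
play_rows --commands '[[[0,0.008,0],[0,0,0]],[[0,0.008,0],[0,0,0]],[[0,0.008,0],[0,0,0]]]'

```text
time: 18.5
position: [0.561, 0.2316, 0.0591]
tool_rot: [-0.007, 0.573, 0.82, -0.003]
wrist_force: [-17.7, -6.1, 18.5]
opening: 0.263
```

Run:
```python
from h import *
hst()
```

```text
t 18.5 holder xy [5.2 0.1] z 59.1 F holder [-18.7   0.5] 18.5 op 0.263
zt [-0.015  0.002 -1.   ] yaw y 20.1
```

Emit:
play_rows --commands '[[[0,0.008,0],[0,0,0]],[[0,0.008,0],[0,0,0]],[[0,0.008,0],[0,0,0]]]'

```text
time: 18.75
position: [0.5616, 0.2317, 0.0594]
tool_rot: [-0.011, 0.573, 0.82, -0.01]
wrist_force: [-17.8, -5.5, 18.7]
opening: 0.267
```

Run:
```python
from h import *
hst()
im=viewer.snapshot('wrist')[:,:,::-1].copy(); crop(im,210,130,440,310,3.4,'pics/w17.png')
```

```text
t 18.75 holder xy [ 5.8 -0. ] z 59.4 F holder [-18.6   1. ] 18.7 op 0.267
zt [-0.029 -0.003 -1.   ] yaw y 20.1
```

View pics/w17.png

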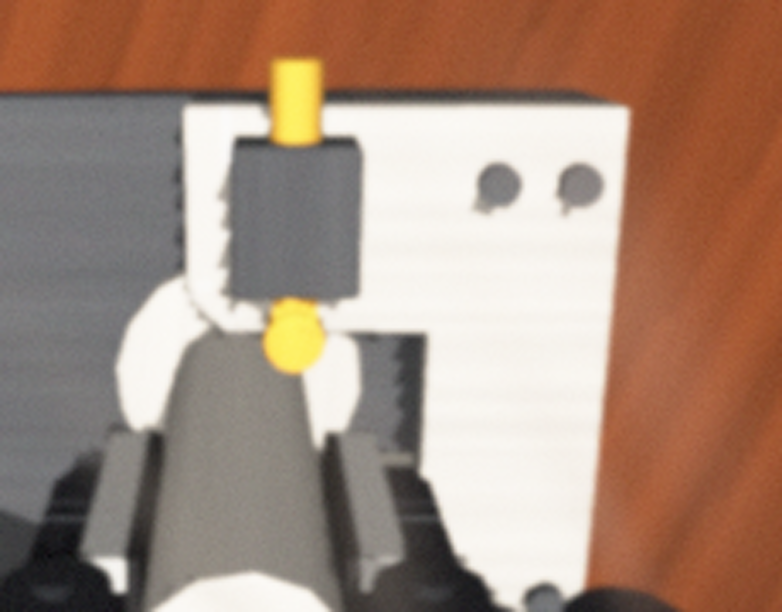

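The barrel is against the brass nose at crop (295,345), and the flange is under the plate. The tool is pitching about 1.7°, so I'll straighten it while pushing, with a trace of lift.

Emit:
play_rows --commands '[[[0,0.002,-0.002],[-0.2,0,0]],[[0,0.005,-0.001],[-0.15,0.03,0]]]'

```text
time: 18.97
position: [0.5621, 0.2312, 0.0593]
tool_rot: [-0.003, 0.573, 0.82, 0.003]
wrist_force: [-3.9, -4.6, -2.1]
opening: 0.269
```

Run:
```python
from h import *
hst()
```

```text
t 18.9667 holder xy [ 6.  -0.7] z 59.3 F holder [-5.2 -3. ] -2.1 op 0.269
zt [-0.002  0.009 -1.   ] yaw y 20.1
```

Emit:
play_rows --commands '[[[0.001,0.01,0],[-0.12,0,0]],[[0.001,0.01,0],[-0.12,0,0]]]'

```text
time: 19.13
position: [0.5637, 0.2316, 0.0588]
tool_rot: [0.001, 0.573, 0.819, 0.01]
wrist_force: [-26.7, -7.6, 32.7]
opening: 0.264
```

Run:
```python
from h import *
hst()
```

```text
t 19.1333 holder xy [ 7.7 -0.9] z 58.8 F holder [-27.7   2.2] 32.7 op 0.264
zt [ 0.013  0.014 -1.   ] yaw y 20.1
```

Emit:
play_rows --commands '[[[0.001,0.012,0],[-0.12,0,0]],[[0.001,0.012,0],[-0.12,0,0]]]'

```text
time: 19.3
position: [0.5637, 0.2316, 0.0589]
tool_rot: [0.004, 0.573, 0.819, 0.013]
wrist_force: [-23.9, -9.9, 27.6]
opening: 0.263
```

Run:
```python
from h import *
hst()
```

```text
t 19.3 holder xy [ 7.7 -0.9] z 58.9 F holder [-25.8  -1. ] 27.6 op 0.263
zt [ 0.022  0.017 -1.   ] yaw y 20.0
```

Emit:
play_rows --commands '[[[0,0,-0.003],[0.12,-0.06,0]],[[0,0.002,-0.002],[0.06,-0.03,0]]]'

```text
time: 19.47
position: [0.5628, 0.231, 0.0597]
tool_rot: [0.002, 0.574, 0.819, 0.001]
wrist_force: [-1.9, 0.9, -7.1]
opening: 0.267
```

Run:
```python
from h import *
hst()
im=viewer.snapshot('wrist')[:,:,::-1].copy(); crop(im,210,130,440,310,3.4,'pics/w18.png')
```

```text
t 19.4667 holder xy [ 6.7 -1.1] z 59.7 F holder [-1.5  1.5] -7.1 op 0.267
zt [ 0.005  0.    -1.   ] yaw y 20.0
```

View pics/w18.png

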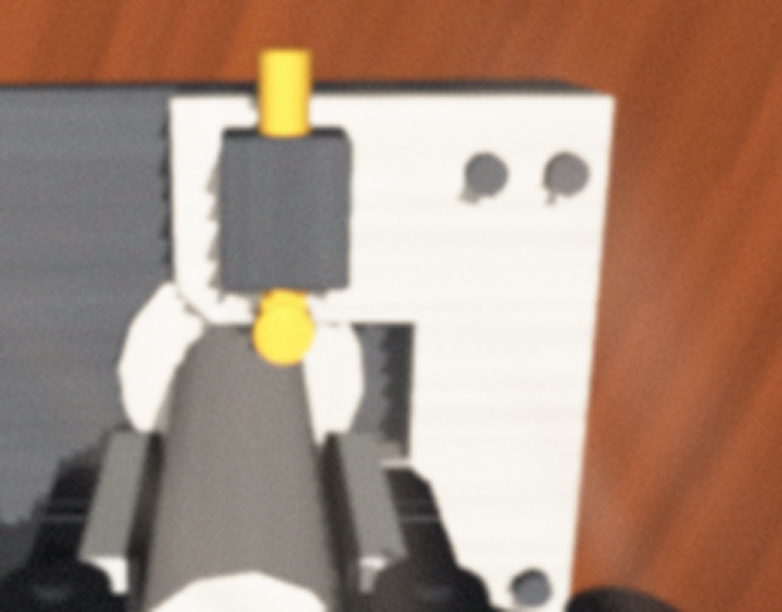

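The nose is being displaced gradually. The earlier resistance was mostly from pressing down on the floor. Now pushing with the vertical load relieved.

Emit:
play_rows --commands '[[[0.001,0.012,0],[-0.04,0,0]],[[0.001,0.012,-0.001],[-0.06,0,0]]]'

```text
time: 19.68
position: [0.5661, 0.2324, 0.0589]
tool_rot: [0.003, 0.573, 0.819, 0.002]
wrist_force: [-22.7, -9.5, 21.5]
opening: 0.265
```

Run:
```python
from h import *
hst()
```

```text
t 19.6833 holder xy [10.2 -0.9] z 58.9 F holder [-24.6  -1. ] 21.5 op 0.265
zt [ 0.007  0.001 -1.   ] yaw y 20.0
```

Emit:
play_rows --commands '[[[0,0.01,-0.003],[0,0,0]],[[0,0.01,-0.002],[0,0,0]]]'

```text
time: 19.85
position: [0.5672, 0.2326, 0.059]
tool_rot: [-0.0, 0.573, 0.819, -0.002]
wrist_force: [-16.4, -5.7, 12.7]
opening: 0.265
```

Run:
```python
from h import *
hst()
```

```text
t 19.85 holder xy [11.3 -1.1] z 59.0 F holder [-17.3   0.4] 12.7 op 0.265
zt [-0.002 -0.003 -1.   ] yaw y 20.0
```

Emit:
play_rows --commands '[[[0,0.01,-0.003],[-0.06,0.03,0]],[[0,0.01,-0.002],[-0.06,0,0]]]'

```text
time: 20.02
position: [0.569, 0.2333, 0.059]
tool_rot: [-0.0, 0.573, 0.819, 0.0]
wrist_force: [-14.0, -4.5, 6.5]
opening: 0.261
```

Run:
```python
from h import *
hst()
```

```text
t 20.0167 holder xy [13.3 -1.1] z 59.0 F holder [-14.7   0.6] 6.5 op 0.261
zt [ 0.     0.001 -1.   ] yaw y 20.0
```

Emit:
play_rows --commands '[[[0,0.01,-0.001],[-0.05,0,0]],[[0,0.01,-0.001],[-0.03,0,0]],[[0,0.006,0],[0,0,0]]]'

```text
time: 20.27
position: [0.5693, 0.2334, 0.059]
tool_rot: [-0.003, 0.574, 0.819, -0.002]
wrist_force: [-13.7, -3.9, 14.3]
opening: 0.266
```

Run:
```python
from h import *
hst()
```

```text
t 20.2667 holder xy [13.6 -1.1] z 59.0 F holder [-14.2   1.1] 14.3 op 0.266
zt [-0.007 -0.001 -1.   ] yaw y 20.0
```

Run:
```python
from h import *
im=viewer.snapshot('wrist')[:,:,::-1].copy(); crop(im,210,130,440,310,3.4,'pics/w19.png')
im=viewer.snapshot('scene')[:,:,::-1].copy(); crop(im,290,140,390,210,7,'pics/s19.png')
```

```text
(no output)
```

View pics/w19.png

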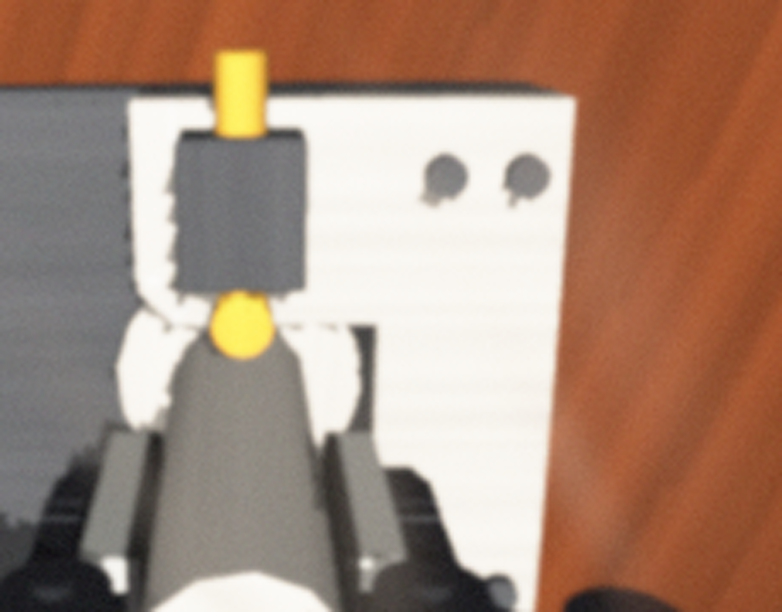

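View pics/s19.png

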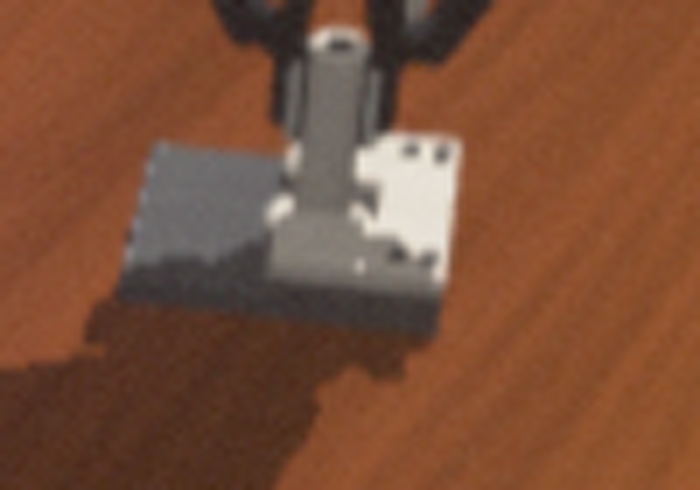

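The nose at crop (242,325) is now fully retracted, level with the barrel axis. A little further and it should pass.

Emit:
play_rows --commands '[[[0,0.012,-0.004],[-0.06,0,0]],[[0,0.012,-0.003],[-0.06,0,0]]]'

```text
time: 20.53
position: [0.5728, 0.2346, 0.0597]
tool_rot: [-0.001, 0.573, 0.819, 0.0]
wrist_force: [-6.9, -1.6, -2.8]
opening: 0.268
```

Run:
```python
from h import *
hst()
```

```text
t 20.5333 holder xy [17.3 -1.2] z 59.7 F holder [-7.   0.9] -2.8 op 0.268
zt [-0.002  0.001 -1.   ] yaw y 20.0
```

Past centre. Continuing to the end stop.

Emit:
play_rows --commands '[[[0,0.01,0],[-0.03,0,0]],[[0,0.008,0],[-0.03,0,0]]]'

```text
time: 20.7
position: [0.5766, 0.2361, 0.059]
tool_rot: [-0.0, 0.573, 0.819, 0.002]
wrist_force: [-1.7, 1.0, -1.1]
opening: 0.264
```

Run:
```python
from h import *
hst()
```

```text
t 20.7 holder xy [21.4 -1.1] z 59.0 F holder [-1.3  1.5] -1.1 op 0.264
zt [ 0.002  0.003 -1.   ] yaw y 20.0
```

Emit:
play_rows --commands '[[[0,0.007,-0.001],[-0.03,0,0]],[[0,0.007,-0.001],[-0.03,0,0]]]'

```text
time: 20.87
position: [0.5797, 0.2374, 0.0589]
tool_rot: [0.001, 0.573, 0.819, 0.004]
wrist_force: [-16.2, -5.5, 7.3]
opening: 0.265
```

Run:
```python
from h import *
hst()
```

```text
t 20.8667 holder xy [24.7 -0.9] z 58.9 F holder [-17.1   0.5] 7.3 op 0.265
zt [ 0.007  0.005 -1.   ] yaw y 20.0
```

Likely home (x 24.7 against a nominal 23, 17 N). One firmer push to confirm, then a look.

Emit:
play_rows --commands '[[[0,0.007,-0.001],[-0.02,0,0]],[[0,0.007,-0.001],[0,0,0]]]'

```text
time: 21.03
position: [0.58, 0.2375, 0.059]
tool_rot: [-0.001, 0.573, 0.819, 0.001]
wrist_force: [-16.4, -5.1, 9.2]
opening: 0.264
```

Run:
```python
from h import *
hst()
im=viewer.snapshot('wrist')[:,:,::-1].copy(); crop(im,210,130,440,310,3.4,'pics/w20.png')
```

```text
t 21.0333 holder xy [25.  -0.9] z 59.0 F holder [-17.2   1. ] 9.2 op 0.264
zt [ 0.001  0.003 -1.   ] yaw y 20.0
```

View pics/w20.png

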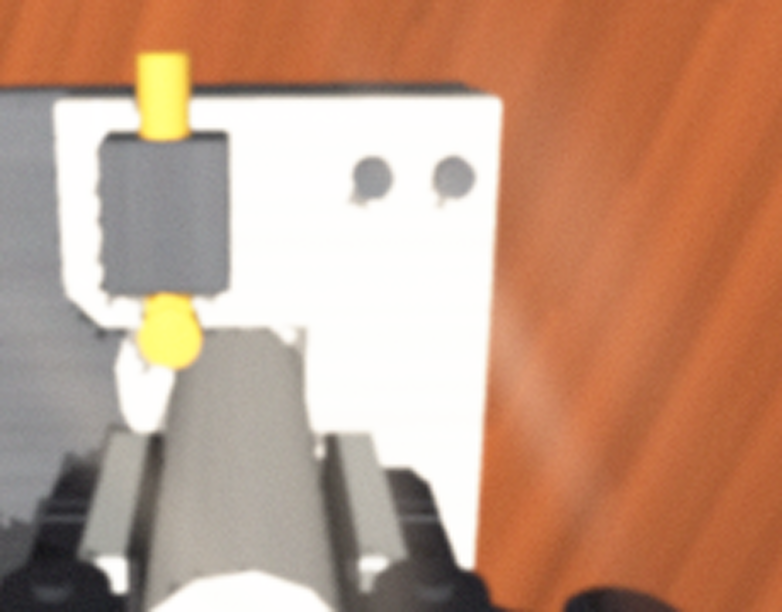

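The barrel's front edge (crop x 303) meets the slot end (307), and the nose at (170,335) has sprung out behind it. One final firm push, then release.

Emit:
play_rows --commands '[[[0,0.012,-0.002],[0,0,0]]]'

```text
time: 21.17
position: [0.5805, 0.2377, 0.0591]
tool_rot: [-0.002, 0.573, 0.819, -0.001]
wrist_force: [-23.2, -8.3, 10.4]
opening: 0.264
```

Emit:
play_rows --commands '[[[0,0,0],[0,-0.02,0]],[[0,0,0],[0,0,0]]]'

```text
time: 21.33
position: [0.5797, 0.2375, 0.0591]
tool_rot: [-0.002, 0.573, 0.819, -0.003]
wrist_force: [-2.3, 0.3, 0.0]
opening: 0.267
```

Run:
```python
from h import *
hst()
```

```text
t 21.3333 holder xy [24.7 -0.9] z 59.1 F holder [-2.   1.1] 0.0 op 0.267
zt [-0.007 -0.002 -1.   ] yaw y 20.0
```

Emit:
play_rows --commands '[[[0,0,0],[0,0,0]],[[0,0,0],[0,0,0]],[[0,0,0],[0,0,0]],[[0,0,0],[0,0,0]],[[0,0,0],[0,0,0]],[[0,0,0],[0,0,0]],[[0,0,0],[0,0,0]],[[0,0,0],[0,0,0]]]' --grip 0

```text
time: 22.0
position: [0.5828, 0.2381, 0.0599]
tool_rot: [-0.0, 0.573, 0.819, 0.0]
wrist_force: [-0.7, 0.5, -0.3]
opening: 0.998
```

Run:
```python
from h import *
hst()
im=viewer.snapshot('wrist')[:,:,::-1].copy(); cv2.imwrite('pics/w21.png',im)
```

```text
t 22.0 holder xy [27.9 -1.4] z 59.9 F holder [-0.5  0.7] -0.3 op 0.998
zt [-0.  0. -1.] yaw y 20.0
```

View pics/w21.png

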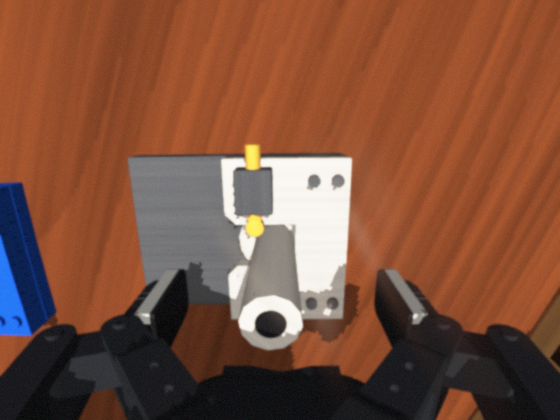

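Released; the bush stands upright at (272,270). Rising straight up for the check.

Emit:
play_rows --commands '[[[0,0,-0.05],[0,0,0]],[[0,0,-0.1],[0,0,0]],[[0,0,-0.12],[0,0,0]],[[0,0,-0.12],[0,0,0]],[[0,0,-0.1],[0,0,0]],[[0,0,-0.05],[0,0,0]],[[0,0,0],[0,0,0]],[[0,0,0],[0,0,0]],[[0,0,0],[0,0,0]]]'

```text
time: 22.8
position: [0.5822, 0.2375, 0.2073]
tool_rot: [0.0, 0.574, 0.819, 0.001]
wrist_force: [0.9, 1.3, -0.1]
opening: 1.0
```

Run:
```python
from h import *
import pickle
hst()
p=viewer.camera_params('wrist'); im=viewer.snapshot('wrist')[:,:,::-1].copy(); crop(im,180,110,360,260,4.4,'pics/w22.png'); cv2.imwrite('pics/w22f.png',im); pickle.dump(p,open('w22.pkl','wb'))
im=viewer.snapshot('scene')[:,:,::-1].copy(); cv2.imwrite('pics/s22.png',im)
im=viewer.snapshot('top')[:,:,::-1].copy(); cv2.imwrite('pics/t22.png',im)
```

```text
t 22.8 holder xy [27.1 -1.7] z 207.3 F holder [1.2 0.9] -0.1 op 1.0
zt [ 0.002  0.001 -1.   ] yaw y 20.0
```

View pics/w22.png

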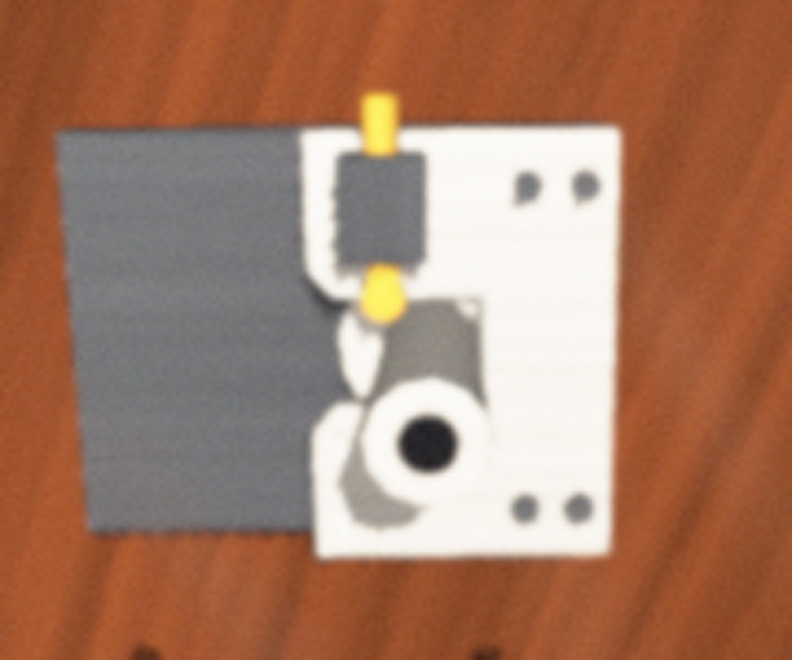

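View pics/s22.png

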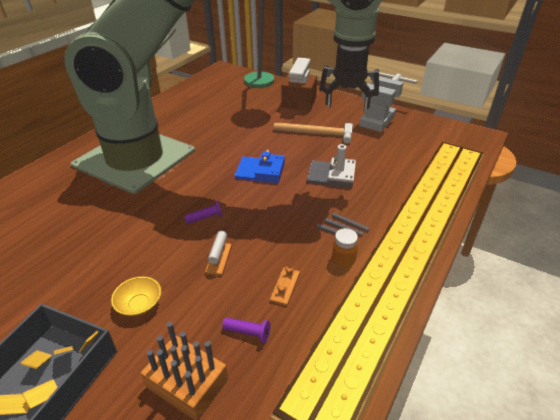

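The bush is upright in the slot with its barrel touching the slot end (edge at about 480 against 482) and the nose out behind it at (382,295). I'll check this numerically.

Run:
```python
from h import *
import pickle
from scipy.optimize import least_squares
p=pickle.load(open('w22.pkl','rb'))
H=np.array([[-65,50,12],[-65,-50,12],[65,50,28.5],[65,-50,28.5],[-5,-50,28.5],[-5,50,28.5]])/1000
uv=np.array([[57,130],[88,530],[622,128],[610,555],[317,557],[301,130]])/4.4+[180,110]-.4
def f(v):
    c,s=np.cos(v[2]),np.sin(v[2]); Rm=np.array([[c,-s,0],[s,c,0],[0,0,1]])
    return (proj(p,H@Rm.T+[v[0],v[1],0])-uv).ravel()
r=least_squares(f,[.556,.23,.35]); v=r.x; c,s=np.cos(v[2]),np.sin(v[2])
print(v,np.degrees(v[2]),np.abs(f(v)).max())
t=back(p,[np.array([428,443])/4.4+[180,110]-.4],.102)[0][:2]
print('bush top in holder mm',np.array([[c,s],[-s,c]])@(t-v[:2])*1000)
print(c,s)
```

```text
[0.55682417 0.22992542 0.35351409] 20.254865600584385 0.8575604224183451
bush top in holder mm [22.6157269  -0.93363901]
0.9381619400194469 0.3461967277415367
```

View pics/t22.png

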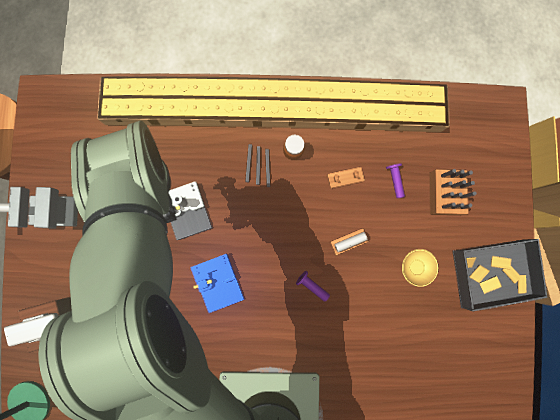

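The bush top measures (22.6, -0.9) mm in holder axes against a seat of (23, 0), so it is home and upright. Everything else is where it was. Handing in.

```bash
python3 -c "
from plant import ctrl
print(ctrl.finish_job())"
```

```text
the job is handed in; nothing more can be done
None
```

The bush is fully home in the slot, upright, with the sprung catch out behind it. I handed the job in after about 23 s.

- **What I did:** I took the bush from its cradle with a 30° tilted grasp and stood it on its flange on the clear bench, then let go. I regrasped it from above and set it on the apron. From there I slid it under the plate, past the catch and up to the end stop, released it and raised the arm clear.
- **Final position:** The last wrist picture puts the top of the bush at x 22.6, y -0.9 mm in the holder's axes, against a seat at 23, 0. The barrel touches the slot end. The -0.9 mm is within the slot's 1 mm side clearance, and within the 2 mm calibration.
- **Other objects:** In the last overview pictures nothing else I could see had moved; the arm hid part of the view, including the hammer in the top one.
- **Forces:** The highest wrist force I read was about 60 N, briefly, when confirming contact with the bench; the limit is 120 N. The catch took up to about 28 N of push, more than the 5–10 N stated. I put most of that down to friction from pressing on the floor, and the resistance fell as I relieved that load. The last push at the end stop read about 25 N.
- **Small disagreement:** The tool position read 24.7 mm at home, 1.7 mm beyond nominal. The slot end and the catch in the pictures agree with the bush being home.

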